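Invert a rinsed aluminium bottle onto the free draining peg

TASK

Take the bare aluminium bottle from its cradle, turn it upside down and slide its neck over the one empty peg of the draining rack. Lower it all the way, until its mouth stands flat on the peg's block, before you let go, and leave it standing there upside down. The empty peg may be bent a little to any side, so feel (or look) for it, and do not disturb the white bottle and steel cup already draining or anything else on the bench.

Things in the scene. Friction and masses are not known exactly. Their poses are not given: they have to be found in the camera images.
- bottle_center (a point): Centre, half-way along its axis, of the bare aluminium bottle: 170 mm long, 0.11 to 0.2 kg. Its x axis points from foot to open mouth. From the foot: cylinder 52 mm in diameter for 100 mm, shoulder up to 125 mm, then a straight neck 32 mm outside, 24 mm bore, up to 170 mm. Starts lying level on the cradle, mouth to the left, axis 63 mm above the bench.
- bottle_mouth (a point): Centre of the aluminium bottle's open mouth, 85 mm from its centre along its x axis (same axes).
- cradle: Fixed cradle, origin under its centre on the bench: wooden base 150 x 60 x 8 mm and two steel rods, 10 mm thick and 32 mm apart, that carry the bottle along x, 41 mm high. Both sides of the bottle are free to be gripped, near its foot too, from above or with the gripper pitched 45 degrees.
- seat (a point): Centre of the flat blue top (76 mm across) of the empty peg's fixed block, 46 mm above the bench; z up. The yellow peg (18 mm thick, 60 mm long, blunt tip 15 mm wide) rises from here. The bottle's mouth rests here when fully home. Seen from the robot the row of three blocks, 120 mm apart, runs along this y axis; the empty peg may be any of them.
- block_free: The empty peg's block, origin at its underside, axes as the seat. The peg is jointed at the seat and may lean up to 0.12 rad about both level axes: its tip is up to 7 mm off along x and y each; the lean is not reported. It stays as bent, gives way to about 3 N at the tip and lines up as the neck slides on. A mouth within about 4 mm of the tip's centre goes over it, else the rim lands on the tip.
- tray: Low fixed steel drip tray, 120 x 360 mm, rim 14 mm high, under the three blocks. Origin at its underside.
- white_bottle: White bottle, same shape as the aluminium one, already upside down on another peg of the rack; its top is 216 mm above the bench. Origin at its mouth. Leave alone.
- steel_cup: Steel cup, 70 mm wide, 90 mm high, upside down on another peg of the rack; its top is 136 mm above the bench. Origin at the centre of its rim. Leave alone.
- cap: White screw cap, 38 mm wide, 22 mm high, on the bench beyond the bottle's mouth. Origin at its underside. Leave alone.
- screwdriver: Screwdriver with a green handle lying on the bench between cradle, rack and robot. Leave alone.
- power_brick: Black power supply, 60 x 130 x 35 mm, lying beyond the work area. Origin at its underside. Leave alone.
- plug_charger: White plug charger, 45 x 30 x 26 mm, between cradle and rack. Leave alone.
- jug: Steel jug, 84 mm wide, 110 mm high, with a black handle, beyond the rack. Leave alone.
Mind the look-alikes: they are no part of the job. Leave any purple or red look-alike of the block_free alone.

How it is judged:
By the outcome, as a careful person would: the job done as asked, in the order asked, and still so for the second after the job is handed in, with the robot touching nothing.
It also fails if it takes over 67 s, if anything falls off the work surface, if the arm or the gripper's body presses on something with over 40 N, if the wrist force passes 120 N, or if a joint passes its speed limit or range.

ROBOT

A 7-joint arm with a two-finger parallel gripper is mounted at the origin on the work surface. World frame = base frame: x ahead of the robot, y to its left, z up, the work surface at z = 0. Lengths are in mm, angles in degrees, forces in N, time in s.
With the tool pointing down it reaches from about 425 to 975 mm from the base axis. Payload 16.7 kg.
Tool frame: the origin (TCP) lies at the very end of the fingers, on their centre line; the grasp point (between the pads) lies 19 mm behind it; z points along the fingers, y is the direction in which the jaws open and shut (so a half turn about z gives the same grasp; the last joint's range is limited). The gripper opens to 85 mm and grips with 20 to 120 N. Pads are 22 mm wide; open, the fingers measure 114 mm over their backs; the gripper's body (76 mm by 85 mm) begins 54 mm behind the grasp point. The pads swing forward as they close: fully open they stand 13 mm farther back than shut.
Start: joints at [-73.596, 24.414, 4.234, 92.017, -1.954, 63.644, -3.845], TCP at [284.94, 611.868, 191.502] pointing down, gripper open.
Joint ranges: [-163.25, 163.25], [-28.42, 122.38], [-70.27, 78.77], [12.13, 141.07], [-58.53, 238.53], [9.26, 117.41], [-156.51, 156.51]. Speed limits (degrees/s): [108.29, 108.29, 136.94, 136.94, 172.46, 172.46, 172.46].

INTERFACE

Orientations are given as [roll, pitch, yaw] about the fixed x, y, z axes, in that order (R = Rz(yaw) Ry(pitch) Rx(roll)).
In Python, from plant import monitor, cams, env, finder gives the robot as it stands.
- The arm moves only by the tool arm_command, never from a script. Its argument "deltas" is a list of rows, each a list of 3 entries, a list of its own where there are three numbers: the shift along the tool's x, y, z in cm, then the turn about the tool's z in rad, then the opening, from 0 (shut) to 1 (fully open). In form: [[[x, y, z], yaw, gripper], ...]. A call has 1 to 10 rows; each row shifts and turns the pose as measured when the row begins, along the tool's axes as they then stand; what a row does not reach is not made up. A row lasts 1/8 s, in which the tool goes at most 62.5 mm and 10.7 degrees, less where a joint would pass 70% of its speed; a pose out of reach is approached as far as the arm can. A call is refused whole if a number of a shift passes 6.25 or a number of a turn 0.188, either way. A call with a gripper value outside its range is refused whole. The fingers move at their own pace and stop on an object; "newtons" is the grip in N (left out, the last holds). Time passes only in rows, so rows that do not move let the fingers close. It gives the time, the measured TCP pose, the force and the opening at its end, in the units of the state.
- monitor.sense(): the state, without advancing time (a new reading comes with each control period).
- cams.read_camera(name): name is "scene" or "top"; returns (picture, depth): 384x512x3 uint8, red, green, blue; 384x512 float32, mm along the optical axis (not along the pixel's ray), 0 where there is no reading.
- cams.get_calibration(name): a dict with "camera_matrix" (3x3 intrinsics, pixels), "eye" and "attitude" of the camera in the world. Camera axes: x right, y down, z forward; pixel columns grow to the right and rows downward; lengths in mm; the calibration is good to about 2 mm. A picture is of the moment at which its call begins. get_calibration takes no time and is no camera call.
- env.sign_off(): hands the job in, once; it reports no verdict.
Trained networks look in the newest picture that a camera, given by its name, has taken for a name from the list of things; names that differ only in an ending like _2 or _b are one class to them, and where a whole thing is asked for, a point or a joint stands for the part that bears it (a point fixed in the world has none). Each returns a list of dicts, best first, with "score" (0 to 1); they miss things now and then, are a little off and sometimes report something else, mostly with a low value. They report only what shows in the picture. A call takes as long as a camera call. They do not tell look-alikes from the thing itself.
- finder.look_for(camera, thing): "position" ([row, column] in pixels, amid what is visible of it).
The state is a dict: "time": time; "joint_pos": joint angles; "joint_vel": joint speeds; "effort": joint torques, N m; "tcp_pos": TCP position; "orientation": TCP orientation; "contact_force": force on the tool from outside, world axes, zero at the start; "ft_torque": the same for the moment, N m; "width": finger opening in mm.
Only numpy, scipy, OpenCV 4.12 (cv2) and the standard library are available. Lean on these libraries where they do the work, as an engineer would, in place of code of your own. Each camera call takes 0.05 s, during which the arm holds its last target.

## Working session

There is one attempt and no reset: what is moved stays moved. The work goes in short steps, Python scripts to look and compute and a tool call to move; the robot and the scene stay as the last step left them, time stands still between calls to the robot, and variables do not carry over. Pictures are saved under pics/ and viewed, and the job is handed in when it is done.

Besides the shell and the picture viewer there is one more tool, called by a JSON object that holds its "method" and its "body". arm_command: Moves the arm, as the interface text tells. Its arguments: {"type":"object","properties":{"deltas":{"type":"array","items":{"type":"array"}},"newtons":{"type":"number"}},"required":["deltas"]}

```bash
ls; mkdir -p pics; cat > h.py <<'E'
import numpy as np, cv2
from plant import monitor, cams, env, finder
from scipy.spatial.transform import Rotation as R
def cal(n):
    c=cams.get_calibration(n); return c
def shot(n,f):
    p,d=cams.read_camera(n); cv2.imwrite('pics/'+f+'.png',cv2.cvtColor(p,cv2.COLOR_RGB2BGR)); np.save('pics/'+f+'.npy',d); return p,d
E
python3 - <<'E'
from h import *
for n in ('scene','top'):
    shot(n,n+'0'); print(cal(n))
s=monitor.sense()
print(s)
E
```

```text
pics
{'camera_matrix': array([[483.28906714,   0.        , 250.42733542],
       [  0.        , 483.28906714, 179.94442365],
       [  0.        ,   0.        ,   1.        ]]), 'eye': array([1024.90607865,  840.88517773,  884.55501256]), 'attitude': array([-1.32017740e+02, -1.12915371e-02,  1.51721285e+02])}
{'camera_matrix': array([[441.96008909,   0.        , 265.44791707],
       [  0.        , 441.96008909, 189.87654844],
       [  0.        ,   0.        ,   1.        ]]), 'eye': array([ 492.3543041 ,   46.03050542, 1406.86739624]), 'attitude': array([-175.31369575,   -0.85380009,  -90.40918021])}
{'time': 0.1, 'joint_pos': array([-73.5973497 ,  24.44634735,   4.22946254,  92.0468425 ,
        -1.95304485,  63.6461139 ,  -3.84329175]), 'joint_vel': array([-0.02099937, -0.05113945,  0.04214214, -0.1312694 ,  0.00100199,
       -0.01331351,  0.03245648]), 'effort': array([ 7.39597046e-03, -9.51536751e+01,  3.77055869e+00, -4.64410436e+01,
        1.93933054e-02,  6.54222866e-03, -2.32450884e-05]), 'tcp_pos': array([284.763794  , 611.53416353, 190.88970349]), 'orientation': array([-1.79932931e+02,  4.53485707e-03,  1.55033269e+02]), 'contact_force': array([-0.21968902,  0.03933274, -0.08981218]), 'ft_torque': array([-0.02323483,  0.01149916, -0.04364033]), 'width': 85.40353640617607}
```

View pics/scene0.png

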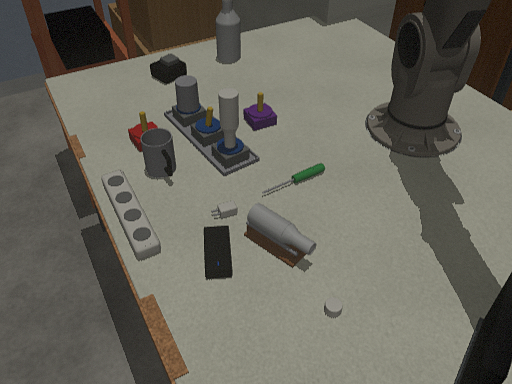

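View pics/top0.png

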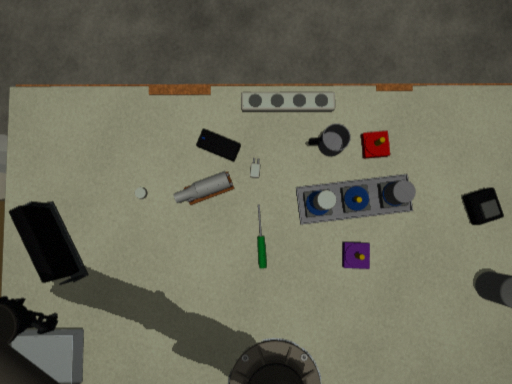

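```bash
cat >> h.py <<'E'
def cloud(n,d):
    c=cal(n);K=c['camera_matrix'];r=R.from_euler('xyz',c['attitude'],degrees=True).as_matrix()
    v,u=np.mgrid[0:d.shape[0],0:d.shape[1]]
    P=np.stack([(u-K[0,2])/K[0,0]*d,(v-K[1,2])/K[1,1]*d,d],-1)
    return P@r.T+c['eye']
def proj(n,p):
    c=cal(n);K=c['camera_matrix'];r=R.from_euler('xyz',c['attitude'],degrees=True).as_matrix()
    q=K@(r.T@(np.array(p,float)-c['eye']));return q[:2]/q[2]
E
python3 - <<'E'
from h import *
for n in('top','scene'):
    d=np.load(f'pics/{n}0.npy');P=cloud(n,d)
    print(n,[ [int(x) for x in P[v,u]] for v,u in ([(280,330),(120,120),(187,210),(190,185),(198,372),(198,345)] if n=='top' else [(330,250),(200,400)])])
im=cv2.imread('pics/top0.png'); cv2.imwrite('pics/topc.png',cv2.resize(im[120:280,160:420],None,fx=3,fy=3,interpolation=cv2.INTER_CUBIC))
im=cv2.imread('pics/scene0.png'); cv2.imwrite('pics/scenec.png',cv2.resize(im[70:180,130:290],None,fx=5,fy=5,interpolation=cv2.INTER_CUBIC))
for n in('top','scene'):
    for t in('bottle_center','bottle_mouth','seat','block_free'):
        print(n,t,[(np.round(x['position']),round(x['score'],2)) for x in finder.look_for(n,t)][:4])
E
```

```text
top [[321, -177, -1], [835, 490, 2], [610, 191, 84], [602, 268, 72], [579, -316, 0], [577, -221, 45]]
scene [[776, 377, 0], [252, 230, 0]]
top bottle_center [(array([184., 200.]), 0.69), (array([192., 398.]), 0.24)]
top bottle_mouth [(array([187., 202.]), 0.88)]
top seat [(array([197., 357.]), 0.96), (array([143., 380.]), 0.77), (array([257., 359.]), 0.66)]
top block_free [(array([145., 374.]), 0.71), (array([200., 354.]), 0.66), (array([254., 352.]), 0.59)]
scene bottle_center [(array([226., 279.]), 0.87)]
scene bottle_mouth [(array([230., 279.]), 0.77)]
scene seat [(array([114., 260.]), 0.92), (array([131., 210.]), 0.6), (array([124., 137.]), 0.59)]
scene block_free [(array([129., 138.]), 0.85), (array([128., 207.]), 0.67), (array([117., 259.]), 0.64)]
```

View pics/topc.png

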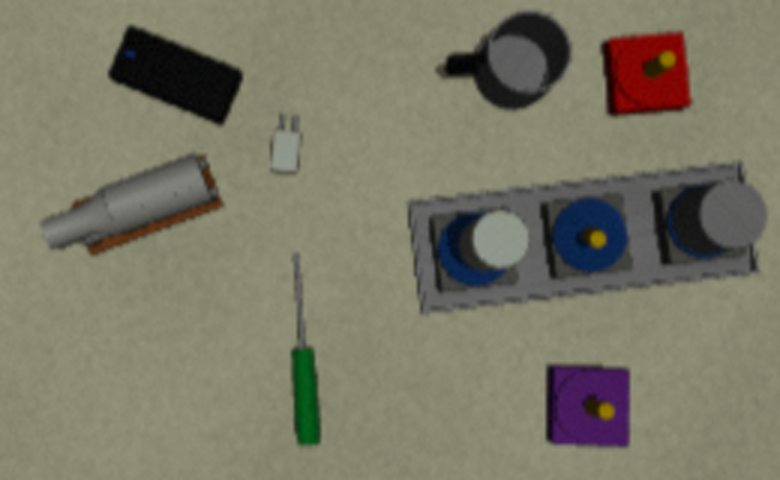

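View pics/scenec.png

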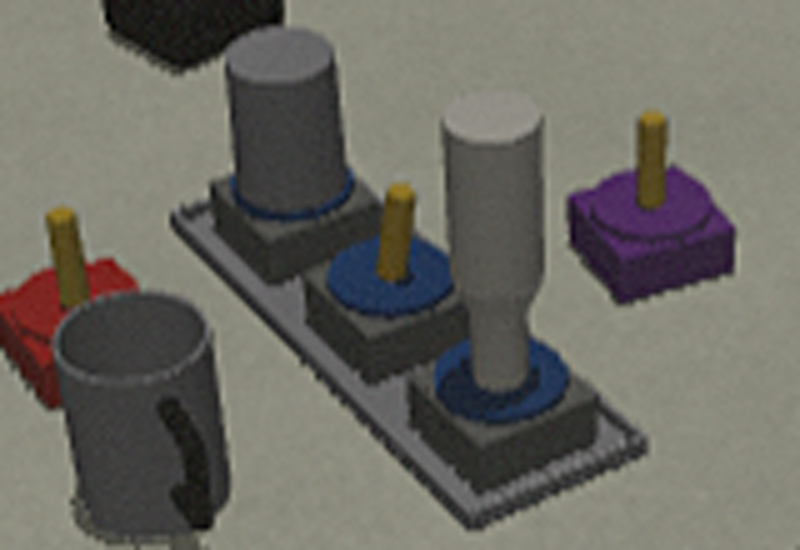

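```bash
python3 - <<'E'
from h import *
from scipy.optimize import least_squares
prof=lambda s: np.interp(s,[0,100,125,170],[26,26,16,16])
allp={}
for n in('top','scene'):
    d=np.load(f'pics/{n}0.npy');im=cv2.imread(f'pics/{n}0.png');P=cloud(n,d)
    m=(d>0)&(np.hypot(P[...,0]-608,P[...,1]-205)<130)&(P[...,2]>56)&(P[...,2]<100)
    m=cv2.erode(m.astype(np.uint8),np.ones((3,3)))>0
    Q=P[m]; allp[n]=Q
    def res(p,Q=Q):
        a=np.array([np.cos(p[2]),np.sin(p[2]),0]);c=np.array([p[0],p[1],63.+p[3]])
        v=Q-c;s=v@a+85;r=np.linalg.norm(v-np.outer(v@a,a),axis=1)
        return np.r_[r-prof(s), np.clip(s-170,0,None),np.clip(-s,0,None)]
    o=least_squares(res,[608,205,1.8,0],loss='soft_l1');e=res(o.x)
    q=o.x;a=np.array([np.cos(q[2]),np.sin(q[2]),0]);s=(Q-[q[0],q[1],63])@a+85
    print(n,len(Q),o.x,np.degrees(q[2]),np.std(e[:len(Q)]),s.min(),s.max())
    hsv=cv2.cvtColor(im,cv2.COLOR_BGR2HSV)
    b=(hsv[...,0]>100)&(hsv[...,0]<122)&(hsv[...,1]>130)&(abs(P[...,2]-46)<10)
    k,l,st,ce=cv2.connectedComponentsWithStats(b.astype(np.uint8))
    for i in range(1,k):
        if st[i,4]>15:
            B=P[l==i];print(' blue',st[i],ce[i].round(1),B.mean(0).round(1),B.min(0).round(),B.max(0).round())
    y=(hsv[...,0]>15)&(hsv[...,0]<32)&(hsv[...,1]>130)
    k,l,st,ce=cv2.connectedComponentsWithStats(y.astype(np.uint8))
    for i in range(1,k):
        if st[i,4]>5:
            B=P[l==i];print(' yel',st[i],ce[i].round(1),B.mean(0).round(1),B[:,2].max().round(1), B[B[:,2]>98].mean(0).round(1), (B[:,2]>98).sum())
E
```

```text
top 659 [610.13026751 220.81073682   1.92794394  -1.62674399] 110.46305069427314 2.324523419883795 3.370363477980561 165.93755845396123
 blue [344 186  25  24 411] [356.  197.8] [ 577.4 -255.5   44.9] [ 543. -294.   37.] [ 614. -218.   56.]
 blue [382 186  15  20  39] [386.8 198.3] [ 575.6 -351.1   44.9] [ 555. -380.   39.] [ 614. -338.   50.]
 blue [306 191  22  24 196] [313.4 204.8] [ 556.9 -122.7   45.1] [ 528. -164.   38.] [ 600. -100.   52.]
 yel [375 137  10   8  48] [379.9 140.7] [ 742.7 -315.   114.5] 1406.9 [ 736.7 -305.2  170.3] 19
 yel [354 196   8   6  34] [357.7 198.8] [ 571.5 -249.2   95.5] 110.3 [ 570.4 -250.3  104. ] 24
 yel [  0 201   4  80 195] [  0.9 231.7] [ 476.3 1194.9 -587.8] -568.4 [nan nan nan] 0
 yel [356 254   9   6  40] [360.1 256.1] [ 401.7 -252.9   92.3] 105.4 [ 401.2 -254.7  100.8] 22
scene 1061 [ 6.09274698e+02  2.19641687e+02  1.92147117e+00 -4.89664063e-01] 110.09218859850536 1.7298819188467738 2.9994980764329 169.15601019643208
 blue [196 117  24  16 234] [207.4 125.6] [ 582.4 -250.6   46.4] [ 544. -294.   38.] [ 616. -216.   52.]
 blue [217 139   7
[... 3868 characters left out ...]
472  73   7   9  14] [474.9  76.6] [-575.2 -240.8 -100.7] -93.3 [nan nan nan] 0
 yel [477  84   5   4   8] [478.4  85. ] [-575.8 -213.6 -125. ] -117.8 [nan nan nan] 0
 yel [488  86   4   4   7] [489.3  87. ] [-573.5 -164.2 -107.3] -101.2 [nan nan nan] 0
 yel [258  93   5  18  89] [260.  101.4] [ 411.3 -238.7   84.7] 884.6 [ 444.8 -179.3  153.5] 15
 yel [504  99   4   5   9] [505.9 100.9] [-699.4 -151.1 -201.7] -187.9 [nan nan nan] 0
 yel [206 107   7  19 101] [208.7 115.9] [ 576.6 -249.    79.8] 108.4 [ 572.5 -247.7  102.9] 25
 yel [139 112   9  20 104] [143.1 121.1] [ 754.8 -310.    82.6] 884.6 [ 766.2 -261.3  142.7] 19<stdin>:27: RuntimeWarning: Mean of empty slice.
  ret = um.true_divide(
```

```bash
cat >> h.py <<'E'
def plan(x,y,z,yaw,g,n=10):
    s=monitor.sense();p=s['tcp_pos'];o=s['orientation']
    dy=(yaw-o[2]+180)%360-180   # world; tool turn = -dy
    print('t',round(s['time'],2),'p',p.round(1),'o',o.round(2),'F',s['contact_force'].round(1),'w',round(s['width'],1),'j',s['joint_pos'].round(0))
    d=(np.array([x,y,z])-p)/n; rows=[]
    q=R.from_euler('xyz',o,degrees=True)
    for i in range(n):
        l=q.inv().apply(d)/10
        rows.append([[round(float(v),2) for v in l],round(float(-np.radians(dy/n)),3),g])
        q=R.from_euler('z',dy/n,degrees=True)*q
    print(str(rows).replace(' ',''))
def st():
    s=monitor.sense();print('t',round(s['time'],2),'p',s['tcp_pos'].round(1),'o',s['orientation'].round(2),'F',s['contact_force'].round(1),'T',s['ft_torque'].round(2),'w',round(s['width'],1),'j',s['joint_pos'].round(0))
E
python3 -c "
from h import *
plan(635,151.7,191,110.3,1,16)"
```

```text
t 0.5 p [284.9 611.9 191.5] o [-179.99   -0.    155.03] F [-0.4 -0.4  0.5] w 85.3 j [-74.  24.   4.  92.  -2.  64.  -4.]
[[[-3.2,-1.68,0.0],0.049,1],[[-3.28,-1.53,0.0],0.049,1],[[-3.35,-1.36,0.0],0.049,1],[[-3.41,-1.2,0.0],0.049,1],[[-3.46,-1.03,0.0],0.049,1],[[-3.51,-0.86,0.0],0.049,1],[[-3.55,-0.69,0.0],0.049,1],[[-3.58,-0.52,0.0],0.049,1],[[-3.6,-0.34,0.0],0.049,1],[[-3.61,-0.16,0.0],0.049,1],[[-3.61,0.01,0.0],0.049,1],[[-3.61,0.19,0.0],0.049,1],[[-3.6,0.36,0.0],0.049,1],[[-3.57,0.54,0.0],0.049,1],[[-3.54,0.71,0.0],0.049,1],[[-3.5,0.88,0.0],0.049,1]]
```

{"method": "arm_command", "body": {"deltas": [[[-3.2, -1.68, 0.0], 0.049, 1], [[-3.28, -1.53, 0.0], 0.049, 1], [[-3.35, -1.36, 0.0], 0.049, 1], [[-3.41, -1.2, 0.0], 0.049, 1], [[-3.46, -1.03, 0.0], 0.049, 1], [[-3.51, -0.86, 0.0], 0.049, 1], [[-3.55, -0.69, 0.0], 0.049, 1], [[-3.58, -0.52, 0.0], 0.049, 1], [[-3.6, -0.34, 0.0], 0.049, 1], [[-3.61, -0.16, 0.0], 0.049, 1]], "newtons": 20}}

```text
time: 1.75
tcp_pos: [510.9, 303.5, 192.4]
orientation: [179.9, -0.1, 125.2]
contact_force: [0.6, 0.5, -0.5]
width: 85.5
```

```bash
python3 -c "
from h import *
plan(635,151.7,191,110.3,1,10)"
```

```text
t 1.75 p [510.9 303.5 192.4] o [ 1.7987e+02 -1.0000e-01  1.2523e+02] F [ 0.6  0.5 -0.5] w 85.5 j [-51.  17.  17. 104.  -6.  60.   4.]
[[[-1.96,0.14,0.01],0.026,1],[[-1.95,0.19,0.01],0.026,1],[[-1.95,0.24,0.01],0.026,1],[[-1.94,0.29,0.01],0.026,1],[[-1.93,0.34,0.01],0.026,1],[[-1.92,0.39,0.01],0.026,1],[[-1.91,0.44,0.01],0.026,1],[[-1.9,0.49,0.01],0.026,1],[[-1.88,0.54,0.01],0.026,1],[[-1.87,0.59,0.01],0.026,1]]
```

{"method": "arm_command", "body": {"deltas": [[[-1.96, 0.14, 0.0], 0.026, 1], [[-1.95, 0.19, 0.0], 0.026, 1], [[-1.95, 0.24, 0.0], 0.026, 1], [[-1.94, 0.29, 0.0], 0.026, 1], [[-1.93, 0.34, 0.0], 0.026, 1], [[-1.92, 0.39, 0.0], 0.026, 1], [[-1.91, 0.44, 0.0], 0.026, 1], [[-1.9, 0.49, 0.0], 0.026, 1], [[-1.88, 0.54, 0.0], 0.026, 1], [[-1.87, 0.59, 0.0], 0.026, 1]]}}

```text
time: 3.0
tcp_pos: [641.6, 139.7, 192.1]
orientation: [179.9, -0.2, 109.3]
contact_force: [0.1, 1.3, -0.1]
width: 85.3
```

```bash
python3 -c "
from h import *
plan(635,151.7,44,110.3,1,9)"
```

```text
t 3.0 p [641.6 139.7 192.1] o [ 1.7989e+02 -1.7000e-01  1.0929e+02] F [ 0.1  1.3 -0.1] w 85.3 j [-36.  24.  24.  96. -11.  63.  11.]
[[[0.14,-0.03,1.65],-0.002,1],[[0.14,-0.03,1.65],-0.002,1],[[0.14,-0.03,1.65],-0.002,1],[[0.14,-0.03,1.65],-0.002,1],[[0.15,-0.03,1.65],-0.002,1],[[0.15,-0.03,1.65],-0.002,1],[[0.15,-0.03,1.65],-0.002,1],[[0.15,-0.03,1.65],-0.002,1],[[0.15,-0.03,1.65],-0.002,1]]
```

{"method": "arm_command", "body": {"deltas": [[[0, 0, 0], 0, 1], [[0.4, -0.1, 0.5], -0.01, 1], [[0.4, -0.1, 1.5], -0.008, 1], [[0.3, -0.07, 1.8], 0, 1], [[0.1, 0, 1.8], 0, 1], [[0, 0, 1.8], 0, 1], [[0, 0, 1.8], 0, 1], [[0, 0, 1.5], 0, 1], [[0, 0, 0], 0, 1]]}}

```text
time: 4.12
tcp_pos: [633.4, 151.0, 75.3]
orientation: [-179.9, -0.2, 110.4]
contact_force: [0.2, 0.2, -0.5]
width: 85.0
```

```bash
python3 -c "
from h import *
plan(635,151.7,44,110.3,1,3)
shot('scene','s1')
im=cv2.imread('pics/s1.png');cv2.imwrite('pics/s1c.png',cv2.resize(im[130:330,170:400],None,fx=3,fy=3))"
```

```text
t 4.12 p [633.4 151.   75.3] o [-179.91   -0.18  110.39] F [ 0.2  0.2 -0.5] w 85.0 j [-35.  30.  21. 102. -14.  51.  13.]
[[[-0.0,0.06,1.04],0.001,1],[[-0.0,0.06,1.04],0.001,1],[[-0.0,0.06,1.04],0.001,1]]
```

View pics/s1c.png

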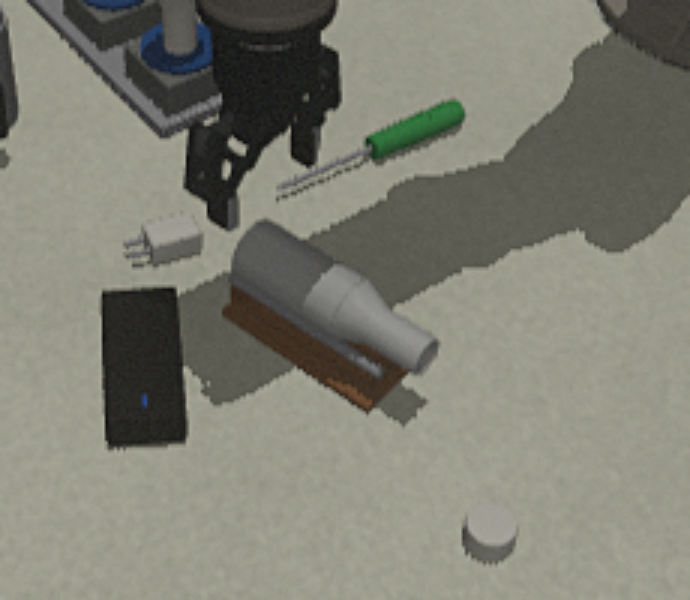

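```bash
python3 -c "
from h import *
for p in [(633.4,151,75),(633.4+40,151+15,75),(633.4-40,151-15,75),(639.2,140.5,63),(580,300,63),(639.2,140.5,89)]:
    print(p,(proj('scene',p)-[170,130])*3)"
```

```text
(633.4, 151, 75) [264.07472328 240.36944499]
(673.4, 166, 75) [227.74291639 270.50827326]
(593.4, 136, 75) [298.90307344 211.47780006]
(639.2, 140.5, 63) [251.03663929 245.13580927]
(580, 300, 63) [426.40370657 355.5496533 ]
(639.2, 140.5, 89) [251.19393205 221.74721043]
```

```bash
python3 -c "
from h import *
d=np.load('pics/s1.npy');P=cloud('scene',d)
for u,v in [(225,222),(220,205),(308,160),(300,140),(265,100)]:
    print(u,v,P[130+v//3,170+u//3].round(0))
p,d=shot('top','t1');P=cloud('top',d)
im=cv2.imread('pics/t1.png');cv2.imwrite('pics/t1c.png',cv2.resize(im[130:260,160:320],None,fx=4,fy=4))
print((proj('top',(633.4,151,75))-[160,130])*4)
m=(P[...,2]>50)&(P[...,2]<110)&(abs(P[...,0]-633)<90)&(abs(P[...,1]-130)<60);print(P[m].round()[::15])
"
```

```text
225 222 [680. 174. 138.]
220 205 [685. 175. 159.]
308 160 [593. 142. 136.]
300 140 [595. 136. 154.]
265 100 [652. 180. 248.]
[255.46137577 198.32226172]
[]
```

View pics/t1c.png

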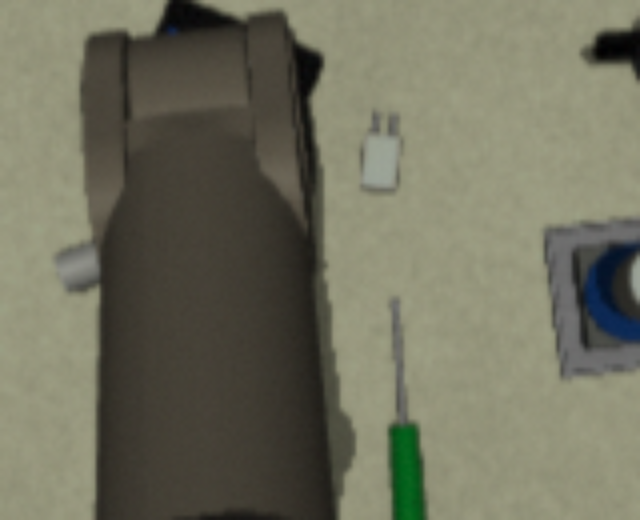

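```bash
python3 -c "
from h import *
st()
p,d=shot('scene','s2');P=cloud('scene',d)
im=cv2.imread('pics/s2.png');cv2.imwrite('pics/s2c.png',cv2.resize(im[130:250,190:310],None,fx=5,fy=5))
m=(np.hypot(P[...,0]-636,P[...,1]-155)<75)&(im.max(2)<60)&(d>0)&(P[...,2]<260)
z=P[m][:,2];print(np.percentile(z,[0,1,2,5,10,50]),m.sum())
Q=P[m];print(Q[Q[:,2].argsort()][:25].round())
st()"
```

```text
t 4.22 p [634.2 151.2  76.8] o [179.97  -0.18 110.38] F [ 1.3 -0.1 -0.2] T [-0.02  0.04  0.03] w 85.5 j [-35.  30.  21. 102. -14.  51.  13.]
[ -0.20886918   6.92628659   8.89775007  30.23238829 145.07513163
 207.16974585] 1360
[[638. 224.  -0.]
 [638. 228.   0.]
 [640. 222.   2.]
 [644. 215.   4.]
 [655. 182.   5.]
 [639. 225.   5.]
 [638. 170.   5.]
 [663. 160.   6.]
 [649. 200.   6.]
 [649. 150.   6.]
 [634. 202.   6.]
 [643. 204.   6.]
 [628. 177.   7.]
 [637. 193.   7.]
 [621. 227.   7.]
 [636. 191.   7.]
 [627. 185.   8.]
 [651. 154.   8.]
 [638. 214.   8.]
 [643. 170.   8.]
 [630. 219.   8.]
 [647. 168.   8.]
 [659. 165.   8.]
 [644. 201.   8.]
 [626. 183.   9.]]
t 4.28 p [634.5 151.3  77.3] o [179.92  -0.18 110.39] F [-0.4 -0.2 -0.4] T [-0.05  0.   -0.  ] w 85.7 j [-35.  30.  21. 102. -14.  51.  13.]
```

View pics/s2c.png

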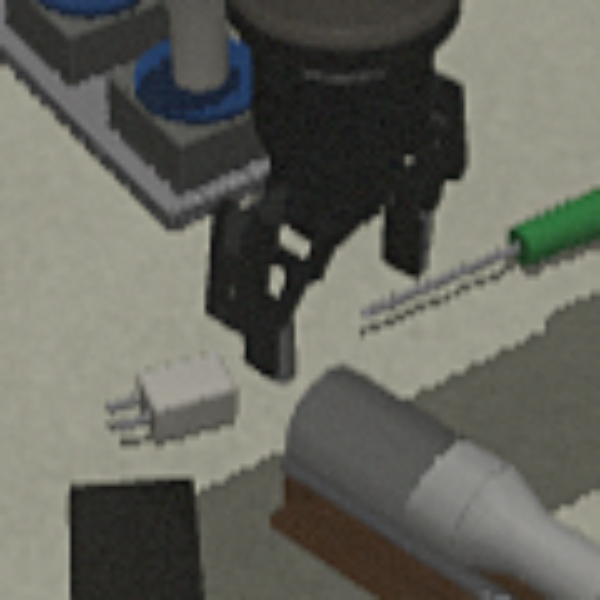

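```bash
python3 -c "
from h import *
d=np.load('pics/s2.npy');P=cloud('scene',d)
for v in range(195,208):print(v,[tuple(int(a) for a in P[v,u]) for u in (240,243,246,248)])
for v in range(175,187):print(v,[tuple(int(a) for a in P[v,u]) for u in (268,271,274)])
# depth check vs known things: bench and bottle
d0=np.load('pics/scene0.npy')
"
```

```text
195 [(697, 186, 183), (685, 176, 169), (677, 174, 163), (673, 177, 164)]
196 [(698, 188, 182), (684, 175, 165), (677, 176, 162), (673, 176, 160)]
197 [(696, 184, 174), (685, 177, 164), (678, 177, 161), (673, 176, 158)]
198 [(688, 167, 153), (685, 175, 159), (677, 175, 156), (672, 175, 153)]
199 [(688, 167, 151), (685, 176, 156), (678, 177, 155), (673, 176, 151)]
200 [(689, 169, 150), (685, 176, 154), (679, 178, 152), (673, 177, 150)]
201 [(688, 168, 145), (684, 174, 148), (678, 176, 148), (672, 175, 144)]
202 [(687, 166, 140), (684, 174, 145), (678, 176, 145), (673, 177, 143)]
203 [(625, 42, 0), (685, 176, 145), (678, 176, 141), (673, 177, 140)]
204 [(628, 47, 2), (686, 178, 144), (677, 175, 137), (673, 175, 135)]
205 [(629, 49, 1), (621, 51, -1), (679, 178, 137), (613, 63, 5)]
206 [(630, 51, -1), (623, 53, -2), (677, 174, 130), (614, 64, 2)]
207 [(633, 56, 1), (627, 63, 4), (620, 66, 4), (614, 64, 0)]
175 [(596, 130, 153), (593, 137, 157), (590, 146, 163)]
176 [(596, 129, 149), (594, 140, 157), (589, 145, 158)]
177 [(596, 130, 147), (593, 138, 152), (588, 142, 153)]
178 [(597, 132, 146), (595, 141, 151), (590, 147, 154)]
179 [(595, 128, 138), (593, 138, 146), (589, 144, 149)]
180 [(597, 132, 139), (592, 137, 142), (589, 145, 146)]
181 [(597, 132, 136), (593, 138, 139), (590, 147, 145)]
182 [(596, 131, 132), (594, 140, 138), (589, 145, 140)]
183 [(524, 10, 1), (593, 138, 133), (588, 144, 136)]
184 [(525, 13, 0), (592, 138, 129), (511, 21, 0)]
185 [(529, 19, 3), (519, 20, 0), (513, 24, 0)]
186 [(529, 20, 0), (521, 23, 0), (524, 42, 15)]
```

{"method": "arm_command", "body": {"deltas": [[[0, 0, 1.5], 0, 1], [[0, 0, 1.4], 0, 1], [[0, 0, 0.2], 0, 1], [[0, 0, 0], 0, 1]]}}

```text
time: 4.78
tcp_pos: [635.0, 151.6, 44.9]
orientation: [179.8, -0.2, 110.4]
contact_force: [-0.6, -0.8, -0.8]
width: 85.4
```

```bash
python3 -c "
from h import *
st()
p,d=shot('scene','s3');P=cloud('scene',d)
im=cv2.imread('pics/s3.png');cv2.imwrite('pics/s3c.png',cv2.resize(im[130:250,190:310],None,fx=5,fy=5))
for u in range(236,256,2):
  c=P[180:225,u]; k=(abs(c[:,0]-680)<25)&(abs(c[:,1]-170)<25);print(u,c[k][-1:].round(),180+np.where(k)[0][-1:])
"
```

```text
t 4.78 p [635.  151.6  44.9] o [179.85  -0.19 110.39] F [-0.6 -0.8 -0.8] T [ 0.03 -0.04 -0.03] w 85.4 j [-34.  33.  20. 103. -15.  47.  14.]
236 [[703. 178. 149.]] [205]
238 [[701. 184. 147.]] [207]
240 [[689. 167. 107.]] [213]
242 [[686. 172. 107.]] [214]
244 [[683. 176. 106.]] [215]
246 [[678. 176. 100.]] [216]
248 [[658. 148.  37.]] [224]
250 [[657. 156.  51.]] [222]
252 [[656. 164.  58.]] [222]
254 [[656. 172.  63.]] [223]
```

View pics/s3c.png

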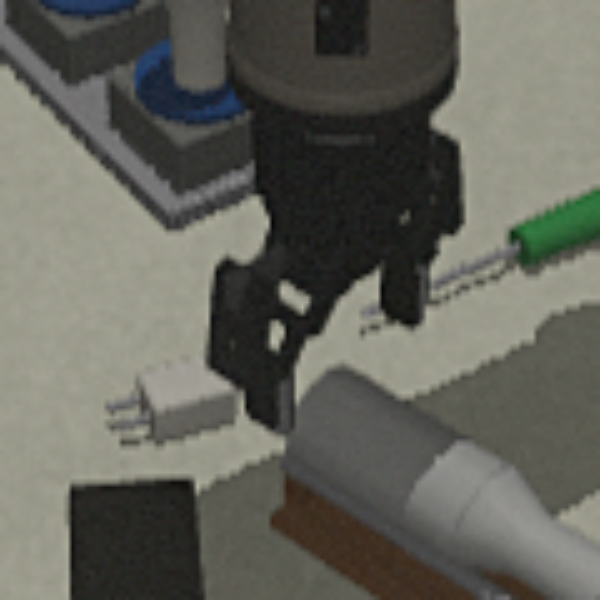

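{"method": "arm_command", "body": {"deltas": [[[0, 0, 1.0], 0, 1], [[0, 0, 1.0], 0, 1], [[0, 0, 0], 0, 1]]}}

```text
time: 5.2
tcp_pos: [635.2, 151.9, 23.8]
orientation: [179.8, -0.2, 110.4]
contact_force: [-0.4, -0.1, 0.6]
width: 85.4
```

```bash
python3 -c "
from h import *
st()
p,d=shot('scene','s4');P=cloud('scene',d)
im=cv2.imread('pics/s4.png');cv2.imwrite('pics/s4c.png',cv2.resize(im[130:250,190:310],None,fx=5,fy=5))
for u in range(236,256,2):
  c=P[180:225,u]; k=(abs(c[:,0]-680)<25)&(abs(c[:,1]-170)<25);print(u,c[k][-1:].round(),180+np.where(k)[0][-1:])
"
```

```text
t 5.2 p [635.2 151.9  23.8] o [179.81  -0.2  110.4 ] F [-0.4 -0.1  0.6] T [ 0.01  0.03 -0.02] w 85.4 j [-33.  34.  20. 103. -16.  45.  15.]
236 [[703. 177. 133.]] [210]
238 [[703. 186. 132.]] [213]
240 [[690. 169.  90.]] [219]
242 [[688. 174.  90.]] [220]
244 [[681. 171.  77.]] [222]
246 [[680. 180.  85.]] [222]
248 [[657. 146.  35.]] [224]
250 [[655. 152.  40.]] [224]
252 [[656. 163.  54.]] [223]
254 [[655. 172.  65.]] [222]
```

View pics/s4c.png

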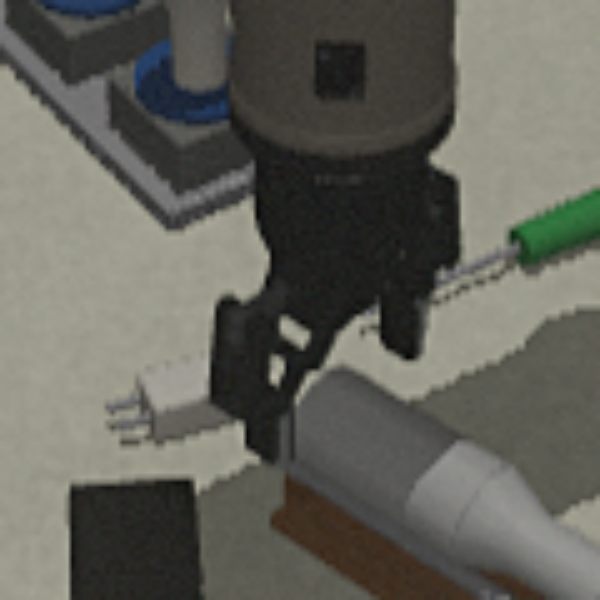

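{"method": "arm_command", "body": {"deltas": [[[0, 0, 1.0], 0, 1], [[0, 0, 1.1], 0, 1], [[0, 0, 0.2], 0, 1], [[0, 0, 0], 0, 1]]}}

```text
time: 5.75
tcp_pos: [635.5, 152.0, -0.4]
orientation: [179.8, -0.2, 110.4]
contact_force: [0.6, 0.4, 0.2]
width: 85.1
```

```bash
python3 -c "
from h import *
st()
p,d=shot('scene','s5');P=cloud('scene',d)
im=cv2.imread('pics/s5.png');cv2.imwrite('pics/s5c.png',cv2.resize(im[130:250,190:310],None,fx=5,fy=5))
"
```

```text
t 5.75 p [ 6.355e+02  1.520e+02 -4.000e-01] o [179.78  -0.19 110.39] F [0.6 0.4 0.2] T [0.02 0.01 0.01] w 85.1 j [-33.  36.  19. 104. -17.  43.  15.]
```

View pics/s5c.png

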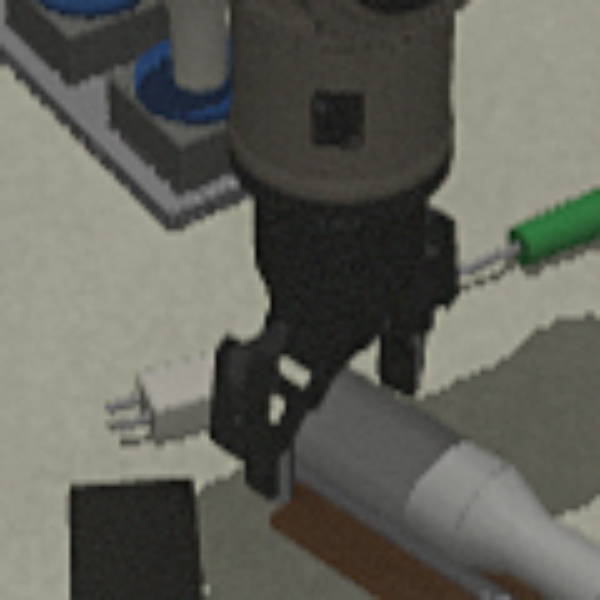

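{"method": "arm_command", "body": {"deltas": [[[0, 0, 0], 0, 0.55], [[0, 0, 0], 0, 0.55], [[0, 0, 0], 0, 0.55], [[0, 0, 0], 0, 0.55], [[0, 0, 0], 0, 0.55], [[0, 0, 0], 0, 0.55]], "newtons": 20}}

```text
time: 6.55
tcp_pos: [634.7, 151.4, 0.5]
orientation: [179.9, -0.2, 110.4]
contact_force: [-0.9, -1.1, -0.2]
width: 51.4
```

```bash
python3 -c "
from h import *
st()
p,d=shot('scene','s6');P=cloud('scene',d)
im=cv2.imread('pics/s6.png');cv2.imwrite('pics/s6c.png',cv2.resize(im[130:250,190:310],None,fx=5,fy=5))
"
```

```text
t 6.55 p [6.347e+02 1.514e+02 5.000e-01] o [179.87  -0.2  110.38] F [-0.9 -1.1 -0.2] T [-0.16  0.21 -0.06] w 51.4 j [-33.  36.  19. 104. -17.  43.  15.]
```

View pics/s6c.png

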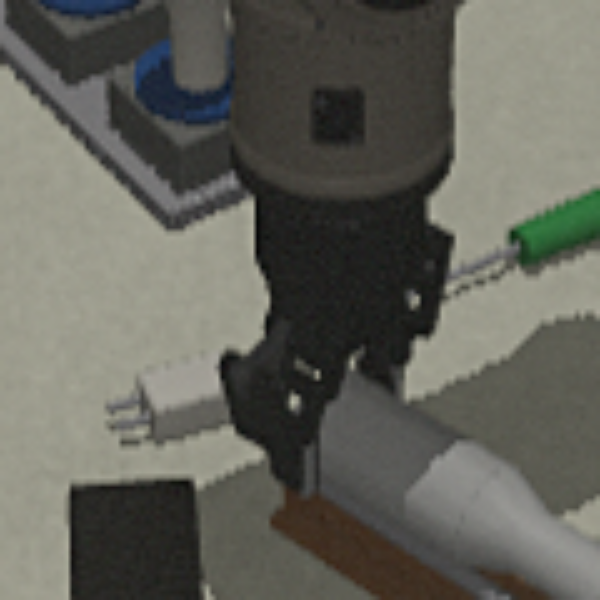

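Gripped at 51.4 mm. Lift a little and see whether it swings.

{"method": "arm_command", "body": {"deltas": [[[0, 0, -0.8], 0, 0.55], [[0, 0, -1.2], 0, 0.55], [[0, 0, -1.5], 0, 0.55], [[0, 0, -1.5], 0, 0.55], [[0, 0, 0], 0, 0.55], [[0, 0, 0], 0, 0.55]]}}

```text
time: 7.35
tcp_pos: [635.4, 151.5, 55.4]
orientation: [179.7, -0.2, 110.4]
contact_force: [-0.1, -0.1, -0.9]
width: 51.4
```

```bash
python3 -c "
from h import *
st()
p,d=shot('scene','s7');P=cloud('scene',d)
im=cv2.imread('pics/s7.png');cv2.imwrite('pics/s7c.png',cv2.resize(im[100:280,190:350],None,fx=4,fy=4)[:600])
"
```

```text
t 7.35 p [635.4 151.5  55.4] o [179.74  -0.21 110.39] F [-0.1 -0.1 -0.9] T [-0.1   0.    0.05] w 51.4 j [-34.  32.  21. 102. -15.  48.  14.]
```

View pics/s7c.png

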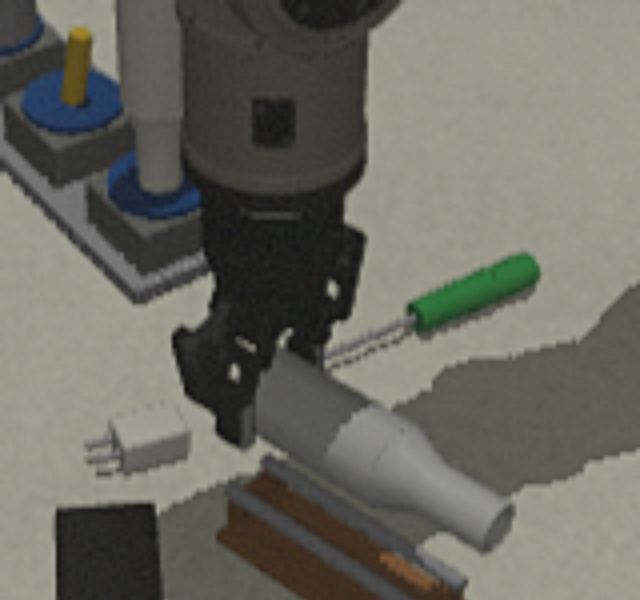

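```bash
cat >> h.py <<'E'
from scipy.optimize import least_squares
prof=lambda s: np.interp(s,[0,100,125,170],[26,26,16,16])
def fitb(f,guess,zmin=20,n='scene'):
    # guess: foot-side grip point (x,y,z), yaw, tilt(down) deg
    im=cv2.imread('pics/'+f+'.png');d=np.load('pics/'+f+'.npy');P=cloud(n,d)
    gx,gy,gz,yaw,tl=guess
    best=None
    def ax(y,t): return np.array([np.cos(t)*np.cos(y),np.cos(t)*np.sin(y),-np.sin(t)])
    c0=np.array([gx,gy,gz])
    # candidate pts: bright, grey, near grip
    hsv=cv2.cvtColor(im,cv2.COLOR_BGR2HSV)
    m=(d>0)&(np.linalg.norm(P-c0,axis=-1)<190)&(im.max(2)>55)&(hsv[...,1]<45)&(P[...,2]>zmin)
    for t0 in ([tl] if tl is not None else [0,20,40,60,80]):
        a0=ax(np.radians(yaw),np.radians(t0))
        v=P-(c0-12*a0);s=v@a0;r=np.linalg.norm(v-s[...,None]*a0,axis=-1)
        mm=m&(s>10)&(s<185)&(r<45)
        k,l,stt,_=cv2.connectedComponentsWithStats(mm.astype(np.uint8))
        if k<2: continue
        mm=l==(1+stt[1:,4].argmax())
        Q=P[mm]
        if len(Q)<60: continue
        def res(p):
            a=ax(p[3],p[4]);v=Q-p[:3];s=v@a;r=np.linalg.norm(v-np.outer(s,a),axis=1)
            return np.r_[r-prof(s),np.clip(s-170,0,None),np.clip(-s,0,None)]
        o=least_squares(res,np.r_[c0-12*a0,np.radians(yaw),np.radians(t0)],loss='soft_l1')
        a=ax(*o.x[3:]);v=Q-o.x[:3];s=v@a
        sc=o.cost/len(Q)
        print('t0',t0,'n',len(Q),'cost',round(sc,2),'foot',o.x[:3].round(1),'yaw',round(np.degrees(o.x[3]),1),'tilt',round(np.degrees(o.x[4]),1),'mouth',(o.x[:3]+170*a).round(1),'s',s.min().round(),s.max().round())
E
python3 -c "
from h import *
fitb('s7',(635,151.5,63+55,110.3,None),90)"
```

```text
t0 0 n 1430 cost 0.81 foot [640.3 139.6 117.6] yaw 111.0 tilt 0.2 mouth [579.5 298.3 117.1] s 11.0 171.0
t0 20 n 741 cost 0.77 foot [640.6 140.2 117.6] yaw 111.5 tilt 0.2 mouth [578.2 298.3 116.9] s 17.0 146.0
t0 40 n 330 cost 0.93 foot [647.8 127.7 115.7] yaw 293.6 tilt -538.7 mouth [579.7 283.5 119.7] s 29.0 100.0
t0 60 n 139 cost 1.04 foot [639.7 152.4 110.6] yaw 298.5 tilt -530.2 mouth [559.9 299.7 139.6] s -0.0 48.0
t0 80 n 71 cost 1.2 foot [642.4 151.  108.1] yaw 663.6 tilt -165.9 mouth [551.3 288.4 149.5] s -0.0 38.0
```

{"method": "arm_command", "body": {"deltas": [[[0, 0, -1.2], 0, 0.55], [[0, 0, -2], 0, 0.55], [[0, 0, -2.5], 0, 0.55], [[0, 0, -2.5], 0, 0.55], [[0, 0, -2.5], 0, 0.55], [[0, 0, -2], 0, 0.55], [[0, 0, 0], 0, 0.55], [[0, 0, 0], 0, 0.55]]}}

```text
time: 8.4
tcp_pos: [635.3, 150.1, 192.8]
orientation: [179.6, -0.2, 110.3]
contact_force: [-0.8, -0.5, -2.5]
width: 51.5
```

```bash
python3 -c "
from h import *
st()
p,d=shot('scene','s8')
fitb('s8',(635,151.5,243,110.3,None),110)"
```

```text
t 8.4 p [635.3 150.1 192.8] o [179.62  -0.19 110.32] F [-0.8 -0.5 -2.5] T [-0.11  0.03 -0.01] w 51.5 j [-37.  23.  24.  96. -11.  62.  11.]
t0 0 n 1664 cost 0.64 foot [639.  138.  255.1] yaw 110.5 tilt 0.2 mouth [579.6 297.3 254.4] s 13.0 172.0
t0 20 n 425 cost 0.5 foot [639.5 137.2 255.5] yaw 110.7 tilt 0.7 mouth [579.3 296.2 253.3] s 19.0 125.0
t0 40 n 136 cost 0.37 foot [649.8 110.4 255.6] yaw 110.8 tilt 0.6 mouth [589.4 269.3 253.9] s 50.0 103.0
```

{"method": "arm_command", "body": {"deltas": [[[0, 0, 1.5], 0, 0.55], [[0, 0, 2.5], 0, 0.55], [[0, 0, 2.8], 0, 0.55], [[0, 0, 2.8], 0, 0.55], [[0, 0, 2.8], 0, 0.55], [[0, 0, 2.5], 0, 0.55], [[0, 0, 1], 0, 0.55], [[0, 0, 0], 0, 0.55], [[0, 0, 0], 0, 0.55]]}}

```text
time: 9.57
tcp_pos: [630.5, 148.7, 18.2]
orientation: [-179.7, -0.1, 110.3]
contact_force: [0.2, 0.7, -0.2]
width: 51.5
```

```bash
python3 -c "
from h import *
st()"
```

```text
t 9.57 p [630.5 148.7  18.2] o [-1.7972e+02 -1.2000e-01  1.1028e+02] F [ 0.2  0.7 -0.2] T [-0.05 -0.06 -0.05] w 51.5 j [-34.  34.  20. 104. -16.  45.  15.]
```

{"method": "arm_command", "body": {"deltas": [[[0.1, 0.5, 0], 0, 0.59], [[0, 0, 0], 0, 0.6], [[0, 0, 0], 0, 0.6], [[0, 0, 0], 0, 0.6]]}}

```text
time: 10.07
tcp_pos: [636.5, 152.2, 20.4]
orientation: [-179.9, -0.1, 110.3]
contact_force: [0.5, -0.4, -1.3]
width: 51.3
```

```bash
python3 -c "
from h import *
st()
p,d=shot('scene','s9')
fitb('s9',(635,151.5,81,110.3,0),58)"
```

```text
t 10.07 p [636.5 152.2  20.4] o [-1.7992e+02 -1.4000e-01  1.1029e+02] F [ 0.5 -0.4 -1.3] T [-0.13 -0.01 -0.  ] w 51.3 j [-34.  35.  20. 103. -16.  45.  15.]
t0 0 n 1381 cost 0.83 foot [641.5 140.9  82.8] yaw 110.9 tilt 0.3 mouth [580.9 299.8  81.8] s 11.0 171.0
```

{"method": "arm_command", "body": {"deltas": [[[0, 0, 0], 0, 0.605], [[0, 0, 0], 0, 0.605], [[0, 0, 0], 0, 0.61], [[0, 0, 0], 0, 0.61]]}}

```text
time: 10.62
tcp_pos: [636.4, 152.1, 20.4]
orientation: [-179.9, -0.1, 110.3]
contact_force: [0.2, 0.3, -0.4]
width: 52.1
```

```bash
python3 -c "
from h import *
st()
p,d=shot('scene','s10')
fitb('s10',(635,151.5,81,110.3,0),50)"
```

```text
t 10.62 p [636.4 152.1  20.4] o [-1.7991e+02 -1.4000e-01  1.1029e+02] F [ 0.2  0.3 -0.4] T [-0.03 -0.01  0.07] w 52.1 j [-34.  35.  20. 103. -16.  45.  15.]
t0 0 n 1389 cost 0.87 foot [641.2 140.4  83.6] yaw 110.4 tilt 12.0 mouth [583.2 296.2  48.4] s 5.0 171.0
```

{"method": "arm_command", "body": {"deltas": [[[0, 0, 0], 0, 0.58], [[0, 0, 0], 0, 0.58], [[0, 0, -1.2], 0, 0.58], [[0, 0, -2], 0, 0.58], [[0, 0, -1.3], 0, 0.58], [[0, 0, 0], 0, 0.6], [[0, 0, 0], 0, 0.605], [[0, 0, 0], 0, 0.608], [[0, 0, 0], 0, 0.61], [[0, 0, 0], 0, 0.58]]}}

```text
time: 11.92
tcp_pos: [636.5, 152.0, 68.9]
orientation: [-179.9, -0.1, 110.3]
contact_force: [0.1, 0.9, -0.9]
width: 51.4
```

```bash
python3 -c "
from h import *
st()
p,d=shot('scene','s11')
fitb('s11',(635,151.5,130,110.3,None),50)"
```

```text
t 11.93 p [636.5 152.   68.9] o [-1.7994e+02 -1.5000e-01  1.1028e+02] F [ 0.1  0.9 -0.9] T [-0.    0.06 -0.  ] w 51.4 j [-35.  31.  21. 101. -14.  50.  14.]
t0 0 n 1080 cost 1.08 foot [641.3 141.2 132.4] yaw 110.6 tilt 29.4 mouth [589.3 279.9  49. ] s 0.0 123.0
t0 20 n 1452 cost 0.97 foot [641.6 140.3 132.6] yaw 110.5 tilt 29.0 mouth [589.5 279.5  50.1] s 7.0 170.0
t0 40 n 1400 cost 0.92 foot [641.6 140.3 132.4] yaw 110.5 tilt 28.9 mouth [589.4 279.6  50.2] s 13.0 170.0
t0 60 n 533 cost 1.04 foot [642.7 139.  133.7] yaw 111.4 tilt 29.6 mouth [588.7 276.6  49.7] s 17.0 105.0
t0 80 n 264 cost 0.95 foot [656.  113.1 148.4] yaw 113.9 tilt 28.6 mouth [595.6 249.5  66.9] s 51.0 100.0
```

{"method": "arm_command", "body": {"deltas": [[[0, 0, -1.2], 0, 0.58], [[0, 0, -2], 0, 0.58], [[0, 0, -1.5], 0, 0.58], [[0, 0, 0], 0, 0.6], [[0, 0, 0], 0, 0.605], [[0, 0, 0], 0, 0.608], [[0, 0, 0], 0, 0.61], [[0, 0, 0], 0, 0.61], [[0, 0, 0], 0, 0.58]]}}

```text
time: 13.1
tcp_pos: [636.4, 151.7, 119.2]
orientation: [-179.9, -0.1, 110.3]
contact_force: [-1.1, 0.0, -0.2]
width: 51.2
```

```bash
python3 -c "
from h import *
st()
p,d=shot('scene','s12')
fitb('s12',(635,151.5,177,110.3,50),50)"
```

```text
t 13.1 p [636.4 151.7 119.2] o [-1.7991e+02 -1.4000e-01  1.1028e+02] F [-1.1  0.  -0.2] T [-0.01  0.22  0.08] w 51.2 j [-36.  28.  23. 100. -13.  55.  12.]
t0 50 n 1275 cost 0.72 foot [641.2 140.1 183.9] yaw 111.0 tilt 54.2 mouth [605.5 233.1  46.1] s 10.0 170.0
```

{"method": "arm_command", "body": {"deltas": [[[0, 0, -1.2], 0, 0.58], [[0, 0, -2], 0, 0.58], [[0, 0, -2], 0, 0.58], [[0, 0, -0.8], 0, 0.58], [[0, 0, 0], 0, 0.6], [[0, 0, 0], 0, 0.605], [[0, 0, 0], 0, 0.608], [[0, 0, 0], 0, 0.61], [[0, 0, 0], 0, 0.61], [[0, 0, 0], 0, 0.58]]}}

```text
time: 14.4
tcp_pos: [636.7, 151.7, 183.7]
orientation: [-180.0, -0.1, 110.3]
contact_force: [0.2, 0.2, -0.1]
width: 49.4
```

```bash
python3 -c "
from h import *
st()
p,d=shot('scene','s13')
fitb('s13',(635,151.5,247,110.3,80),50)
im=cv2.imread('pics/s13.png');cv2.imwrite('pics/s13c.png',cv2.resize(im[100:280,190:350],None,fx=4,fy=4)[:600])"
```

```text
t 14.4 p [636.7 151.7 183.7] o [-1.7995e+02 -1.4000e-01  1.1027e+02] F [ 0.2  0.2 -0.1] T [ 0.05 -0.01 -0.04] w 49.4 j [-37.  24.  24.  96. -11.  62.  11.]
t0 80 n 298 cost 1.72 foot [642.1 156.4 250.1] yaw 42.9 tilt 95.5 mouth [630.1 145.2  80.9] s -0.0 169.0
```

View pics/s13c.png

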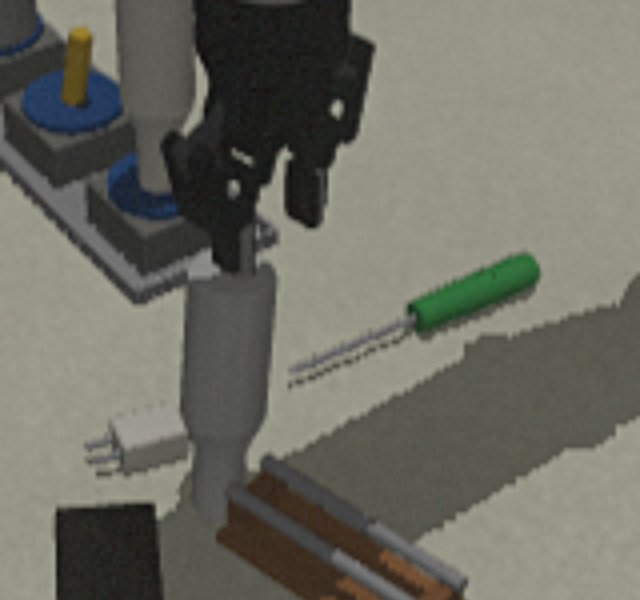

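```bash
python3 -c "
from h import *
st()
for i in range(4): p,d=shot('scene','s14')
st()
im=cv2.imread('pics/s14.png');cv2.imwrite('pics/s14c.png',cv2.resize(im[100:280,190:350],None,fx=4,fy=4)[:700])"
```

```text
t 14.45 p [636.7 151.6 183.6] o [-1.7995e+02 -1.4000e-01  1.1026e+02] F [ 0.4  0.4 -0.5] T [ 0.05  0.05 -0.04] w 49.9 j [-37.  24.  24.  96. -11.  62.  11.]
t 14.65 p [636.7 151.7 183.8] o [-1.7996e+02 -1.4000e-01  1.1027e+02] F [0.1 0.9 0.2] T [ 0.   -0.04 -0.02] w 49.6 j [-37.  24.  24.  96. -11.  62.  11.]
```

View pics/s14c.png

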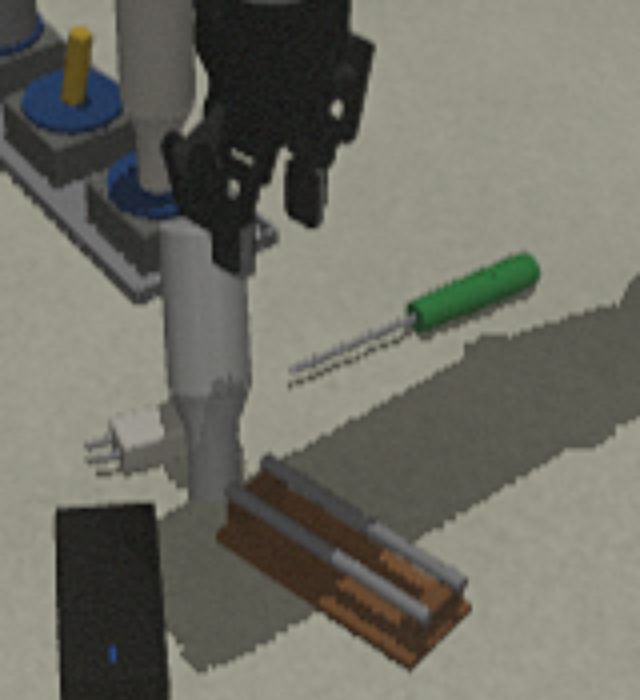

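```bash
python3 -c "
from h import *
ims=[]
for i in range(2):
  p,d=shot('scene',f's15_{i}');P=cloud('scene',d)
  im=cv2.imread(f'pics/s15_{i}.png');ims.append(cv2.resize(im[100:280,180:320],None,fx=2.8,fy=2.8))
cv2.imwrite('pics/s15c.png',np.hstack(ims));st()"
```

```text
t 14.75 p [636.7 151.7 183.8] o [-1.7996e+02 -1.4000e-01  1.1027e+02] F [ 0.5 -0.4 -0.4] T [-0.05  0.05 -0.01] w 49.3 j [-37.  24.  24.  96. -11.  62.  11.]
```

View pics/s15c.png

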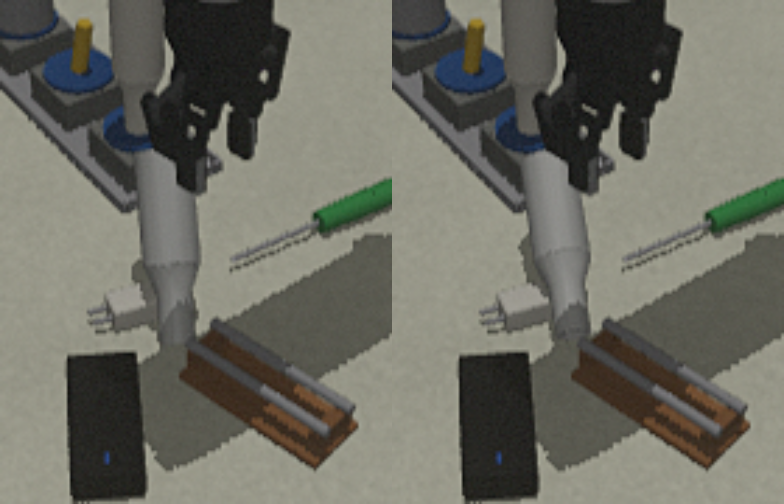

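```bash
python3 -c "
from h import *
for f in('s14','s15_0','s15_1'):
  im=cv2.imread(f'pics/{f}.png');d=np.load(f'pics/{f}.npy');P=cloud('scene',d)
  hsv=cv2.cvtColor(im,cv2.COLOR_BGR2HSV)
  m=(d>0)&(im.max(2)>60)&(hsv[...,1]<40)&(abs(P[...,0]-660)<90)&(abs(P[...,1]-100)<90)&(P[...,2]>30)
  k,l,s,_=cv2.connectedComponentsWithStats(m.astype(np.uint8));i=1+s[1:,4].argmax();Q=P[l==i]
  best=None
  for yw in range(0,360,45):
    def ax(y,t): return np.array([np.cos(t)*np.cos(y),np.cos(t)*np.sin(y),-np.sin(t)])
    def res(p):
      a=ax(p[3],p[4]);v=Q-p[:3];s=v@a;r=np.linalg.norm(v-np.outer(s,a),axis=1)
      return np.r_[r-prof(s),np.clip(s-170,0,None),np.clip(-s,0,None)]
    o=least_squares(res,np.r_[Q.mean(0)+[-10,-10,70],np.radians(yw),1.4],loss='soft_l1')
    if best is None or o.cost<best.cost: best=o
  p=best.x;print(f,len(Q),best.cost/len(Q),'foot',p[:3].round(),'mouth',(p[:3]+170*ax(*p[3:])).round(),np.degrees(p[3:]).round())
"
```

```text
s14 1117 9.006825959506287 foot [651.  66. 199.] mouth [655. 130.  42.] [267. 112.]
s15_0 1099 9.587641714652596 foot [636.  34. 180.] mouth [658. 124.  38.] [256. 123.]
s15_1 861 0.8535722154044766 foot [601. -32.  92.] mouth [651. 115.  23.] [431.  24.]
```

```bash
python3 -c "
from h import *
ims=[]
for i in range(6):
  p,d=shot('scene',f's16_{i}')
for i in (2,5):
  im=cv2.imread(f'pics/s16_{i}.png');ims.append(cv2.resize(im[100:280,180:320],None,fx=2.8,fy=2.8))
cv2.imwrite('pics/s16c.png',np.hstack(ims));st()"
```

```text
t 15.05 p [636.7 151.6 183.7] o [-1.7996e+02 -1.4000e-01  1.1027e+02] F [-0.1 -0.3 -0.1] T [-0.04  0.02 -0.03] w 49.5 j [-37.  24.  24.  96. -11.  62.  11.]
```

View pics/s16c.png

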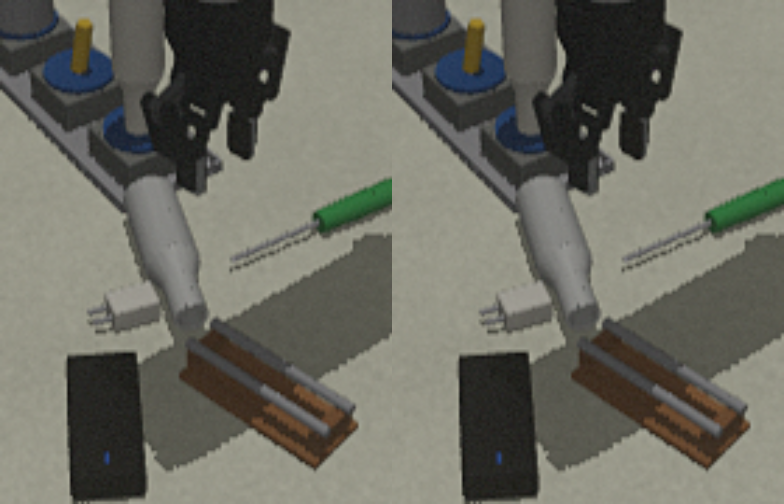

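```bash
cat >> h.py <<'E'
def fit2(f,cen,rad,g,zmin=8,n='scene',kz=None):
    im=cv2.imread(f'pics/{f}.png');d=np.load(f'pics/{f}.npy');P=cloud(n,d)
    hsv=cv2.cvtColor(im,cv2.COLOR_BGR2HSV)
    m=(d>0)&(im.max(2)>50)&(hsv[...,1]<50)&(np.linalg.norm((P-np.array(cen))[...,:2],axis=-1)<rad)&(P[...,2]>zmin)
    k,l,s,_=cv2.connectedComponentsWithStats(m.astype(np.uint8));i=1+s[1:,4].argmax();Q=P[l==i]
    def ax(y,t): return np.array([np.cos(t)*np.cos(y),np.cos(t)*np.sin(y),-np.sin(t)])
    def res(p):
      a=ax(p[3],p[4]);v=Q-p[:3];s=v@a;r=np.linalg.norm(v-np.outer(s,a),axis=1)
      return np.r_[r-prof(s),np.clip(s-170,0,None),np.clip(-s,0,None)]
    o=least_squares(res,np.r_[g[:3],np.radians(g[3:])],loss='soft_l1');p=o.x
    s=(Q-p[:3])@ax(*p[3:])
    print(f,len(Q),'cost',round(o.cost/len(Q),2),'foot',p[:3].round(1),'mouth',(p[:3]+170*ax(*p[3:])).round(1),'yaw,tilt',np.degrees(p[3:]).round(1),'s',s.min().round(),s.max().round())
E
python3 -c "
from h import *
for i in (0,3,5): fit2(f's16_{i}',(625,40,30),120,[600,-40,26,70,0])
shot('scene','s17');st();fit2('s17',(625,40,30),120,[600,-40,26,70,0])
shot('top','t17')
im=cv2.imread('pics/t17.png');cv2.imwrite('pics/t17c.png',cv2.resize(im[120:280,160:420],None,fx=3,fy=3))
"
```

```text
s16_0 1201 cost 6.77 foot [591.2 -53.8  26.8] mouth [653.8 104.2  27.6] yaw,tilt [68.4 -0.2] s -14.0 171.0
s16_3 1208 cost 6.91 foot [590.6 -56.5  26.7] mouth [652.2 102.   25. ] yaw,tilt [68.8  0.6] s -11.0 172.0
s16_5 1204 cost 7.05 foot [589.6 -56.7  27. ] mouth [652.1 101.4  24.2] yaw,tilt [68.4  0.9] s -9.0 172.0
t 15.1 p [636.7 151.7 183.7] o [-1.7996e+02 -1.5000e-01  1.1027e+02] F [-0.4 -0.5 -0.6] T [0.03 0.02 0.03] w 49.8 j [-37.  24.  24.  96. -11.  62.  11.]
s17 1200 cost 6.96 foot [589.7 -57.3  27. ] mouth [651.7 100.9  24.5] yaw,tilt [68.6  0.8] s -8.0 173.0
```

View pics/t17c.png

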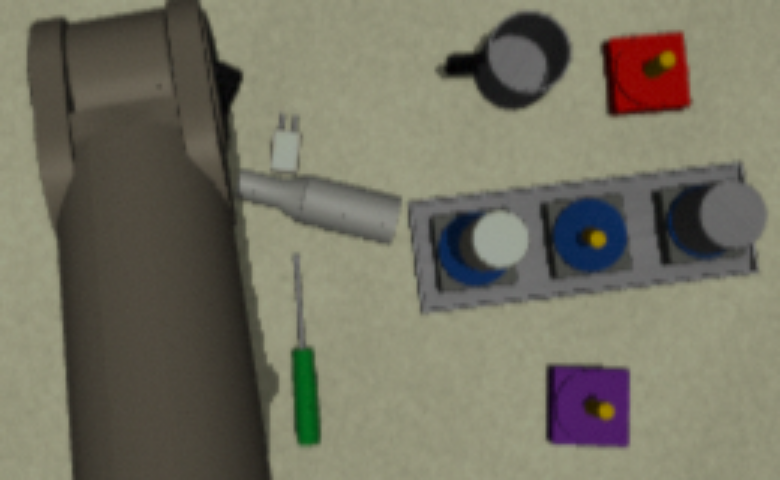

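```bash
python3 -c "
from h import *
plan(599,-34,100,68.6,1,10)
d=np.load('pics/t17.npy');P=cloud('top',d)
for u,v in [(298,190),(300,205),(303,222),(296,200),(340,185)]:print(P[v,u].round())"
```

```text
t 15.15 p [636.7 151.7 183.7] o [-1.7996e+02 -1.5000e-01  1.1027e+02] F [-0.7 -0.2  0.8] w 49.3 j [-37.  24.  24.  96. -11.  62.  11.]
[[[-1.61,-1.0,0.83],0.073,1],[[-1.68,-0.88,0.83],0.073,1],[[-1.74,-0.75,0.83],0.073,1],[[-1.79,-0.62,0.83],0.073,1],[[-1.83,-0.49,0.83],0.073,1],[[-1.86,-0.36,0.83],0.073,1],[[-1.88,-0.22,0.83],0.073,1],[[-1.9,-0.08,0.83],0.073,1],[[-1.9,0.05,0.83],0.073,1],[[-1.89,0.19,0.83],0.073,1]]
[606. -79.   6.]
[558. -85.   7.]
[504. -94.   1.]
[575. -73.  -3.]
[ 621. -214.    7.]
```

{"method": "arm_command", "body": {"deltas": [[[-1.61, -1.0, 0.8], 0.073, 1], [[-1.68, -0.88, 0.8], 0.073, 1], [[-1.74, -0.75, 0.8], 0.073, 1], [[-1.79, -0.62, 0.8], 0.073, 1], [[-1.83, -0.49, 0.8], 0.073, 1], [[-1.86, -0.36, 0.8], 0.073, 1], [[-1.88, -0.22, 0.8], 0.073, 1], [[-1.9, -0.08, 0.8], 0.073, 1], [[-1.7, 0.05, 0.6], 0.073, 1], [[0, 0, 0], 0.06, 1]]}}

```text
time: 16.4
tcp_pos: [598.1, -24.0, 108.9]
orientation: [-179.9, -0.1, 66.6]
contact_force: [0.1, 0.6, 0.2]
width: 85.7
```

```bash
python3 -c "
from h import *
shot('scene','s18');st();fit2('s18',(620,30,30),120,[590,-57,26,69,0])
im=cv2.imread('pics/s18.png');cv2.imwrite('pics/s18c.png',cv2.resize(im[100:250,180:320],None,fx=4,fy=4))
plan(599,-34,0,68.6,1,10)"
```

```text
t 16.45 p [598.3 -23.4 109. ] o [-1.7988e+02 -1.0000e-01  6.6460e+01] F [-0.   0.1  0.8] T [-0.02 -0.02  0.  ] w 85.4 j [-31.  26.  35. 108. -18.  52. -11.]
s18 2368 cost 16.85 foot [618.4 -14.4 366. ] mouth [575.2  34.3 523.1] yaw,tilt [  1391.6 -33952.5] s -22.0 179.0
t 16.45 p [598.3 -23.4 109. ] o [-1.7988e+02 -1.0000e-01  6.6460e+01] F [-0.   0.1  0.8] w 85.4 j [-31.  26.  35. 108. -18.  52. -11.]
[[[-0.1,0.05,1.09],-0.004,1],[[-0.1,0.05,1.09],-0.004,1],[[-0.1,0.05,1.09],-0.004,1],[[-0.1,0.05,1.09],-0.004,1],[[-0.1,0.05,1.09],-0.004,1],[[-0.1,0.05,1.09],-0.004,1],[[-0.1,0.05,1.09],-0.004,1],[[-0.1,0.05,1.09],-0.004,1],[[-0.1,0.05,1.09],-0.004,1],[[-0.1,0.05,1.09],-0.004,1]]
```

View pics/s18c.png

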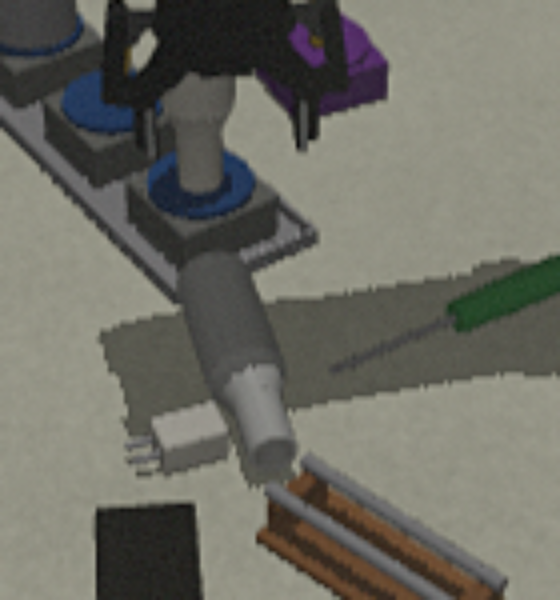

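```bash
sed -i 's/def fit2(f,cen,rad,g,zmin=8/def fit2(f,cen,rad,g,zmin=8,zmax=400,bmin=50/; s/(im.max(2)>50)&(hsv\[...,1\]<50)/(im.max(2)>bmin)\&(P[...,2]<zmax)\&(hsv[...,1]<50)/' h.py
python3 -c "
from h import *
fit2('s18',(622,25,30),88,[590,-57,26,69,0],20,58,30)
fit2('s17',(622,25,30),88,[590,-57,26,69,0],20,58,30)
"
```

```text
s18 881 cost 0.68 foot [594.9 -58.7  26.1] mouth [635.9 106.3  25.9] yaw,tilt [76.  0.] s 2.0 173.0
s17 1041 cost 4.81 foot [594.1 -58.   26.3] mouth [641.2 105.4  25.7] yaw,tilt [73.9  0.2] s -0.0 173.0
```

```bash
python3 -c "
from h import *
plan(601,-34.4,-10,76,1,8)"
```

```text
t 16.45 p [598.3 -23.4 109. ] o [-1.7988e+02 -1.0000e-01  6.6460e+01] F [-0.   0.1  0.8] w 85.4 j [-31.  26.  35. 108. -18.  52. -11.]
[[[-0.12,0.09,1.49],-0.021,1],[[-0.12,0.09,1.49],-0.021,1],[[-0.12,0.08,1.49],-0.021,1],[[-0.12,0.08,1.49],-0.021,1],[[-0.12,0.08,1.49],-0.021,1],[[-0.12,0.08,1.49],-0.021,1],[[-0.13,0.07,1.49],-0.021,1],[[-0.13,0.07,1.49],-0.021,1]]
```

{"method": "arm_command", "body": {"deltas": [[[-0.3, 0.15, 0.8], -0.05, 1], [[-0.3, 0.15, 1.5], -0.05, 1], [[-0.25, 0.15, 1.8], -0.05, 1], [[-0.15, 0.1, 1.8], -0.02, 1], [[0, 0, 1.8], 0, 1], [[0, 0, 1.8], 0, 1], [[0, 0, 1.2], 0, 1], [[0, 0, 0], 0, 1], [[0, 0, 0], 0, 1]]}}

```text
time: 17.58
tcp_pos: [600.9, -35.1, -3.4]
orientation: [-180.0, -0.1, 76.2]
contact_force: [-0.6, -0.1, 0.4]
width: 85.7
```

```bash
python3 -c "
from h import *
shot('scene','s19');st();fit2('s19',(622,25,30),88,[595,-58,26,76,0],20,58,30)
im=cv2.imread('pics/s19.png');cv2.imwrite('pics/s19c.png',cv2.resize(im[100:250,180:320],None,fx=4,fy=4))
"
```

```text
t 17.62 p [601.  -35.   -3.4] o [-1.7997e+02 -1.5000e-01  7.6210e+01] F [-0.3  0.7  0.5] T [-0.06  0.02  0.05] w 85.3 j [-23.  34.  27. 111. -23.  40.   4.]
s19 1052 cost 4.88 foot [594.4 -55.4  26.3] mouth [642.1 107.8  25.2] yaw,tilt [73.7  0.4] s -2.0 170.0
```

View pics/s19c.png

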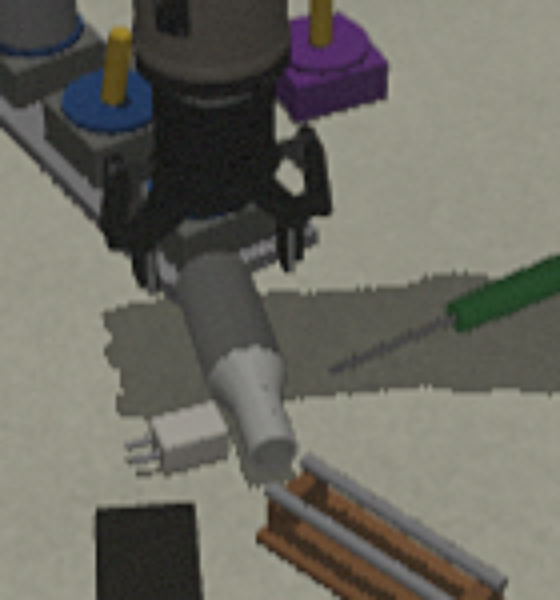

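{"method": "arm_command", "body": {"deltas": [[[0, 0, 1.0], 0, 1], [[0, 0, 1.2], 0, 1], [[0, 0, 0.6], 0, 1], [[0, 0, 0], 0, 1], [[0, 0, 0], 0, 0.55], [[0, 0, 0], 0, 0.55], [[0, 0, 0], 0, 0.55], [[0, 0, 0], 0, 0.55], [[0, 0, 0], 0, 0.55]], "newtons": 20}}

```text
time: 18.75
tcp_pos: [601.6, -34.8, -32.2]
orientation: [179.9, -0.2, 76.2]
contact_force: [0.5, -0.2, -1.6]
width: 50.7
```

```bash
python3 -c "
from h import *
shot('scene','s20');st();fit2('s20',(622,35,30),80,[595,-58,26,76,0],20,58,30)
im=cv2.imread('pics/s20.png');cv2.imwrite('pics/s20c.png',cv2.resize(im[100:250,180:320],None,fx=4,fy=4))
"
```

```text
t 18.8 p [601.7 -34.7 -32.2] o [179.94  -0.19  76.22] F [ 0.4  0.3 -1.6] T [-0.06  0.01 -0.01] w 50.7 j [-22.  36.  25. 111. -25.  37.   5.]
s20 859 cost 1.18 foot [596.8 -59.4  26.7] mouth [635.3 106.2  25.7] yaw,tilt [76.9  0.3] s 18.0 172.0
```

View pics/s20c.png

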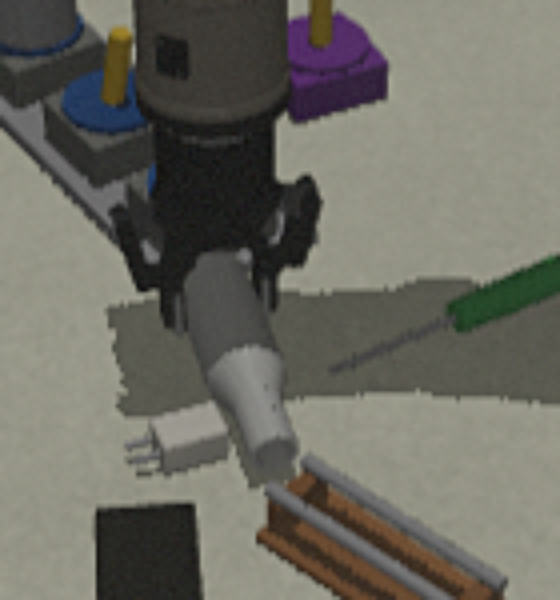

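{"method": "arm_command", "body": {"deltas": [[[0, 0, -0.8], 0, 0.5], [[0, 0, -1.5], 0, 0.5], [[0, 0, -2], 0, 0.5], [[0, 0, -2.2], 0, 0.5], [[0, 0, -2], 0, 0.5], [[0, 0, -1], 0, 0.5], [[0, 0, 0], 0, 0.5]], "newtons": 30}}

```text
time: 19.68
tcp_pos: [602.4, -35.2, 72.1]
orientation: [179.7, -0.3, 76.2]
contact_force: [-0.2, -0.4, -1.4]
width: 50.5
```

```bash
python3 -c "
from h import *
shot('scene','s21')
im=cv2.imread('pics/s21.png');cv2.imwrite('pics/s21c.png',cv2.resize(im[80:250,180:320],None,fx=4,fy=4)[:600])
plan(480,130,72,100,0.5,10)
"
```

```text
t 19.73 p [602.3 -35.2  71.6] o [179.77  -0.27  76.19] F [-0.5 -0.3 -0.8] w 50.8 j [-26.  28.  31. 109. -19.  48.   1.]
[[[1.31,-1.58,-0.0],-0.042,0.5],[[1.38,-1.53,-0.0],-0.042,0.5],[[1.44,-1.47,-0.0],-0.042,0.5],[[1.5,-1.41,-0.0],-0.042,0.5],[[1.56,-1.34,-0.0],-0.042,0.5],[[1.61,-1.28,-0.0],-0.042,0.5],[[1.66,-1.21,-0.0],-0.042,0.5],[[1.71,-1.14,-0.0],-0.042,0.5],[[1.76,-1.07,-0.0],-0.042,0.5],[[1.8,-0.99,0.0],-0.042,0.5]]
```

View pics/s21c.png

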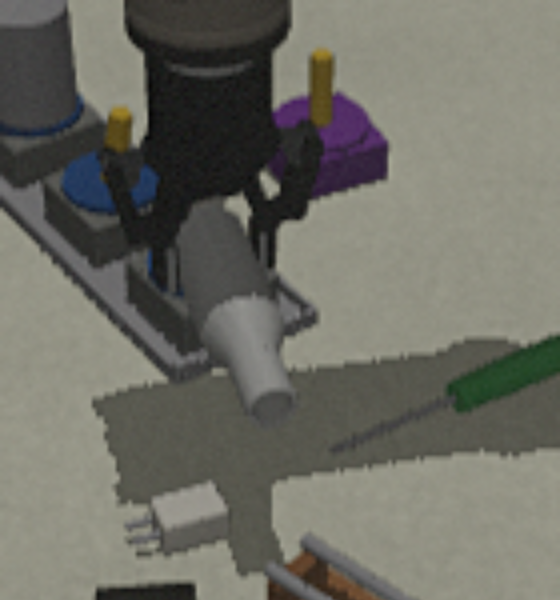

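{"method": "arm_command", "body": {"deltas": [[[1.3, -1.58, 0], -0.042, 0.5], [[1.38, -1.53, 0], -0.042, 0.5], [[1.44, -1.47, 0], -0.042, 0.5], [[1.5, -1.41, 0], -0.042, 0.5], [[1.56, -1.34, 0], -0.042, 0.5], [[1.61, -1.28, 0], -0.042, 0.5], [[1.66, -1.21, 0], -0.042, 0.5], [[1.71, -1.14, 0], -0.042, 0.5], [[1.5, -0.9, 0], -0.042, 0.5], [[0, 0, 0], -0.03, 0.5]]}}

```text
time: 20.98
tcp_pos: [482.5, 120.9, 70.0]
orientation: [179.8, -0.2, 101.3]
contact_force: [-0.1, -0.1, -1.5]
width: 50.8
```

```bash
python3 -c "
from h import *
shot('scene','s22');st();fit2('s22',(465,200,130),100,[484,106,130,100,0],90,175,30)
im=cv2.imread('pics/s22.png');cv2.imwrite('pics/s22c.png',cv2.resize(im[80:250,220:400],None,fx=4,fy=4)[:600])
"
```

```text
t 21.02 p [483.  120.3  70.1] o [ 1.7983e+02 -1.7000e-01  1.0137e+02] F [-0.1  0.  -1.3] T [-0.06 -0.01  0.03] w 50.6 j [-42.  18.  25. 122. -11.  42.   1.]
s22 1308 cost 2.59 foot [488.9  95.8 129.3] mouth [453.1 262.  128. ] yaw,tilt [102.2   0.4] s 8.0 171.0
```

View pics/s22c.png

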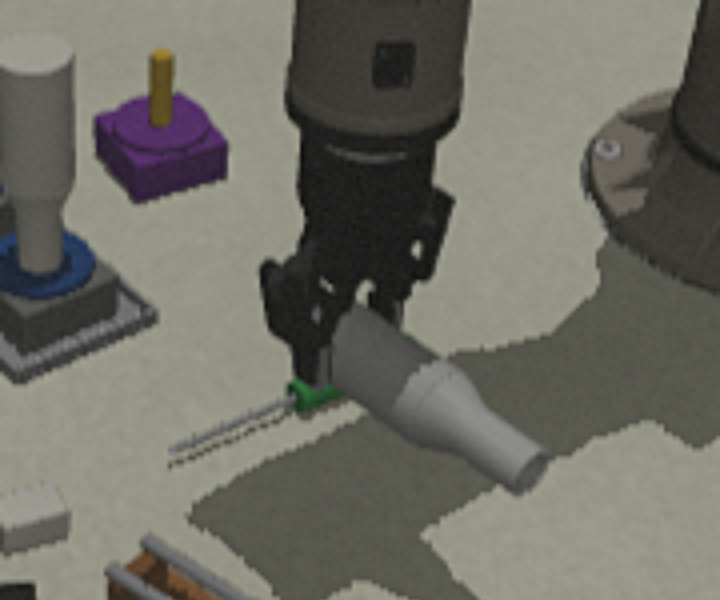

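{"method": "arm_command", "body": {"deltas": [[[1, 0, 1.4], 0, 0.5], [[1, 0, 1.6], 0, 0.5], [[1, 0, 1.3], 0, 0.55], [[0, 0, 0], 0, 0.58], [[0, 0, 0], 0, 0.59], [[0, 0, 0], 0, 0.595], [[0, 0, 0], 0, 0.6], [[0, 0, 0], 0, 0.6]], "newtons": 20}}

```text
time: 22.02
tcp_pos: [477.8, 150.2, 23.8]
orientation: [179.8, -0.1, 101.2]
contact_force: [-0.6, 0.5, -0.2]
width: 51.4
```

```bash
python3 -c "
from h import *
shot('scene','s23');st();fit2('s23',(460,230,130),100,[484,126,87,100,0],30,140,30)
"
```

```text
t 22.07 p [477.8 150.1  23.8] o [ 1.7983e+02 -1.1000e-01  1.0115e+02] F [ 0.2  0.5 -1.5] T [-0.09  0.01  0.03] w 51.0 j [-43.  23.  22. 123. -14.  36.   0.]
s23 1379 cost 4.4 foot [484.3 125.   85.6] mouth [450.  291.2  74.7] yaw,tilt [101.6   3.7] s 8.0 172.0
```

{"method": "arm_command", "body": {"deltas": [[[0, 0, 0], 0, 0.602], [[0, 0, 0], 0, 0.602], [[0, 0, 0], 0, 0.602]]}}

```text
time: 22.45
tcp_pos: [478.0, 150.2, 24.0]
orientation: [179.8, -0.1, 101.1]
contact_force: [-0.3, 0.3, -0.9]
width: 51.4
```

```bash
python3 -c "
from h import *
shot('scene','s24');st();fit2('s24',(460,230,130),100,[484,126,87,100,10],30,140,30)
"
```

```text
t 22.5 p [478.  150.2  24. ] o [ 1.7980e+02 -1.2000e-01  1.0115e+02] F [-0.5  0.  -0.5] T [-0.04 -0.01  0.01] w 51.4 j [-43.  23.  22. 123. -14.  36.   0.]
s24 1300 cost 4.44 foot [485.1 125.9  90.8] mouth [453.3 274.8  15. ] yaw,tilt [102.   26.5] s -13.0 169.0
```

{"method": "arm_command", "body": {"deltas": [[[0, 0, 0], 0, 0.57], [[0, 0, 0], 0, 0.57], [[0, 0, -1.2], 0, 0.57], [[0, 0, -1.6], 0, 0.57], [[0, 0, -1.0], 0, 0.57], [[0, 0, 0], 0, 0.59], [[0, 0, 0], 0, 0.597], [[0, 0, 0], 0, 0.6], [[0, 0, 0], 0, 0.602], [[0, 0, 0], 0, 0.602]]}}

```text
time: 23.75
tcp_pos: [477.9, 150.1, 64.9]
orientation: [179.8, -0.1, 101.2]
contact_force: [-0.7, 0.3, -0.4]
width: 51.9
```

```bash
python3 -c "
from h import *
shot('scene','s25');st();fit2('s25',(460,220,130),100,[484,126,125,100,35],30,180,30)
"
```

```text
t 23.8 p [477.9 150.1  64.9] o [ 1.7979e+02 -1.3000e-01  1.0115e+02] F [-0.4 -0.3 -0.6] T [-0.06 -0.03 -0.03] w 51.4 j [-45.  19.  24. 122. -12.  41.  -2.]
s25 1134 cost 10.49 foot [507.4 117.3 119. ] mouth [475.2 258.4  29.7] yaw,tilt [102.8  31.7] s -12.0 182.0
```

```bash
python3 -c "
from h import *
im=cv2.imread('pics/s25.png');cv2.imwrite('pics/s25c.png',cv2.resize(im[80:250,220:400],None,fx=4,fy=4)[:680])
for t in(45,55,65): fit2('s25',(468,205,130),80,[484,126,130,100,t],30,180,60)
"
```

```text
s25 959 cost 7.0 foot [521.  114.2 119.5] mouth [458.5 236.   18.8] yaw,tilt [117.1  36.3] s 27.0 188.0
s25 959 cost 5.74 foot [514.9 120.5  96.2] mouth [460.4 272.2  42.1] yaw,tilt [109.8  18.5] s 23.0 173.0
s25 959 cost 2.61 foot [487.6 103.9  51.1] mouth [456.1 267.1  15.5] yaw,tilt [100.9  12.1] s 18.0 169.0
```

View pics/s25c.png

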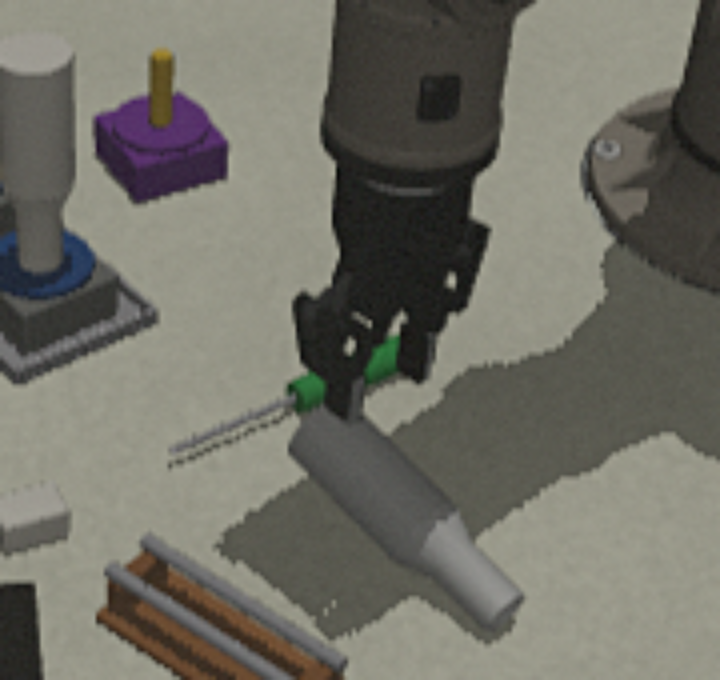

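{"method": "arm_command", "body": {"deltas": [[[0, 0, -0.8], 0, 0.8], [[0, 0, -1.5], 0, 1], [[0, 0, -0.8], 0, 1], [[0, 0, 0], 0, 1], [[0, 0, 0], 0, 1]]}}

```text
time: 24.42
tcp_pos: [478.2, 150.2, 98.9]
orientation: [179.7, -0.2, 101.1]
contact_force: [0.6, 0.3, 0.1]
width: 85.8
```

```bash
python3 -c "
from h import *
shot('scene','s26');st()
for y in (90,102,115):fit2('s26',(470,190,26),120,[487,104,26,y,0],18,56,30)
im=cv2.imread('pics/s26.png');cv2.imwrite('pics/s26c.png',cv2.resize(im[80:250,220:400],None,fx=4,fy=4)[:680])
"
```

```text
t 24.48 p [478.2 150.2  98.9] o [ 1.7971e+02 -1.6000e-01  1.0115e+02] F [ 0.3  0.2 -0. ] T [-0.04 -0.01 -0.01] w 85.8 j [-47.  16.  26. 121.  -9.  45.  -4.]
s26 1148 cost 0.86 foot [489.   95.4  26.1] mouth [454.4 261.8  26.2] yaw,tilt [101.8  -0. ] s -1.0 171.0
s26 1148 cost 0.86 foot [489.   95.4  26.1] mouth [454.4 261.8  26.2] yaw,tilt [101.8  -0. ] s -1.0 171.0
s26 1148 cost 0.86 foot [489.   95.4  26.1] mouth [454.4 261.8  26.2] yaw,tilt [101.8  -0. ] s -1.0 171.0
```

View pics/s26c.png

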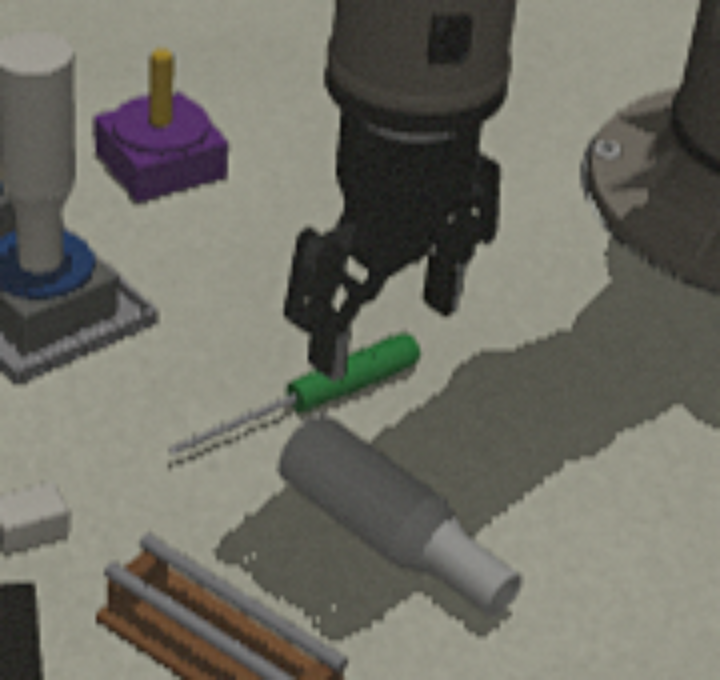

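```bash
python3 -c "
from h import *
plan(486,109,20,101.8,1,6)
c=cloud('scene',np.load('pics/s26.npy'));im=cv2.imread('pics/s26.png').astype(int)
m=(im[...,1]>im[...,2]+25)&(im[...,1]>im[...,0]+25)&(c[...,2]<60);print(c[m].min(0).round(),c[m].max(0).round(),m.sum())"
```

```text
t 24.48 p [478.2 150.2  98.9] o [ 1.7971e+02 -1.6000e-01  1.0115e+02] F [ 0.3  0.2 -0. ] w 85.8 j [-47.  16.  26. 121.  -9.  45.  -4.]
[[[-0.7,-0.01,1.31],-0.002,1],[[-0.7,-0.01,1.31],-0.002,1],[[-0.7,-0.01,1.31],-0.002,1],[[-0.7,-0.02,1.31],-0.002,1],[[-0.7,-0.02,1.31],-0.002,1],[[-0.7,-0.02,1.31],-0.002,1]]
[363.  31.   5.] [464.  52.  29.] 235
```

{"method": "arm_command", "body": {"deltas": [[[-1.0, 0, 0.8], 0, 1], [[-1.4, 0, 1.5], 0, 1], [[-1.2, 0, 1.8], 0, 1], [[-0.6, 0, 1.8], 0, 1], [[0, 0, 1.5], 0, 1], [[0, 0, 0.6], 0, 1], [[0, 0, 0], 0, 1]]}}

```text
time: 25.35
tcp_pos: [485.8, 104.5, 12.7]
orientation: [179.9, -0.1, 101.1]
contact_force: [-0.7, 0.6, 0.0]
width: 85.4
```

```bash
python3 -c "
from h import *
shot('scene','s27');fit2('s27',(470,190,26),100,[487,104,26,101,0],18,56,30)
plan(486,109,-35,101.8,1,4)
"
```

```text
s27 1150 cost 0.9 foot [489.   95.4  26.2] mouth [454.2 261.8  26.1] yaw,tilt [101.8   0. ] s -1.0 171.0
t 25.4 p [486.  104.6  13. ] o [ 1.7988e+02 -6.0000e-02  1.0109e+02] F [0.1 0.5 0.7] w 85.5 j [-38.  24.  23. 124. -16.  35.   7.]
[[[0.11,0.02,1.2],-0.003,1],[[0.11,0.02,1.2],-0.003,1],[[0.11,0.02,1.2],-0.003,1],[[0.11,0.02,1.2],-0.003,1]]
```

{"method": "arm_command", "body": {"deltas": [[[0.3, 0, 1.2], -0.012, 1], [[0.1, 0, 1.5], 0, 1], [[0, 0, 1.3], 0, 1], [[0, 0, 0.6], 0, 1], [[0, 0, 0], 0, 1], [[0, 0, 0], 0, 0.55], [[0, 0, 0], 0, 0.55], [[0, 0, 0], 0, 0.55], [[0, 0, 0], 0, 0.55], [[0, 0, 0], 0, 0.55]], "newtons": 20}}

```text
time: 26.65
tcp_pos: [486.1, 109.9, -35.0]
orientation: [179.7, -0.1, 101.9]
contact_force: [-0.2, 0.2, -1.5]
width: 51.2
```

{"method": "arm_command", "body": {"deltas": [[[0, 0, 0], 0, 0.55], [[0, 0, -0.8], 0, 0.55], [[0, 0, -1.5], 0, 0.55], [[0, 0, -1.8], 0, 0.55], [[0, 0, -1.5], 0, 0.55], [[0, 0, 0], 0, 0.59], [[0, 0, 0], 0, 0.6], [[0, 0, 0], 0, 0.6]]}}

```text
time: 27.65
tcp_pos: [485.9, 109.8, 25.3]
orientation: [179.7, -0.1, 101.9]
contact_force: [-0.0, -0.7, -1.4]
width: 51.1
```

```bash
python3 -c "
from h import *
shot('scene','s28');fit2('s28',(470,190,26),100,[487,104,85,101,5],30,140,30);st()
"
```

```text
s28 1421 cost 3.97 foot [489.8  94.5  90.7] mouth [457.  254.2  42.6] yaw,tilt [101.6  16.5] s -10.0 172.0
t 27.7 p [485.9 109.8  25.3] o [ 1.7970e+02 -1.3000e-01  1.0188e+02] F [-0.1 -1.  -1.7] T [-0.08 -0.04 -0.01] w 51.4 j [-39.  23.  23. 124. -15.  36.   6.]
```

{"method": "arm_command", "body": {"deltas": [[[0, 0, 0], 0, 0.57], [[0, 0, -1.2], 0, 0.57], [[0, 0, -1.8], 0, 0.57], [[0, 0, -1.0], 0, 0.57], [[0, 0, 0], 0, 0.59], [[0, 0, 0], 0, 0.598], [[0, 0, 0], 0, 0.57]]}}

```text
time: 28.58
tcp_pos: [485.0, 109.1, 66.5]
orientation: [179.8, -0.1, 101.9]
contact_force: [-0.3, -0.4, -1.4]
width: 51.1
```

```bash
python3 -c "
from h import *
shot('scene','s29');fit2('s29',(470,190,26),100,[489,95,130,101,20],30,185,40);st()
"
```

```text
s29 1313 cost 1.11 foot [488.3  94.6 130.1] mouth [455.7 254.8  83.7] yaw,tilt [101.5  15.9] s 4.0 171.0
t 28.62 p [485.  109.1  66.5] o [ 1.7982e+02 -9.0000e-02  1.0185e+02] F [-0.3 -0.6 -1.5] T [-0.08  0.03  0.01] w 51.1 j [-42.  18.  26. 122. -12.  41.   4.]
```

{"method": "arm_command", "body": {"deltas": [[[0, 0, 0], 0, 0.597], [[0, 0, 0], 0, 0.6], [[0, 0, 0], 0, 0.57]]}}

```text
time: 29.0
tcp_pos: [484.7, 108.9, 65.9]
orientation: [179.9, -0.1, 101.8]
contact_force: [0.4, 0.6, -1.8]
width: 51.3
```

```bash
python3 -c "
from h import *
shot('scene','s30');fit2('s30',(470,190,26),100,[489,95,130,101,25],30,185,40);st()
"
```

```text
s30 1309 cost 1.14 foot [488.3  94.3 129.6] mouth [455.4 254.5  83.3] yaw,tilt [101.6  15.8] s 3.0 171.0
t 29.05 p [484.7 108.9  65.9] o [ 1.7988e+02 -6.0000e-02  1.0184e+02] F [ 0.  -0.3 -0.3] T [-0.05 -0.02 -0.02] w 50.9 j [-42.  18.  26. 122. -12.  41.   4.]
```

{"method": "arm_command", "body": {"deltas": [[[0, 0, 0], 0, 0.6], [[0, 0, 0], 0, 0.602], [[0, 0, 0], 0, 0.57]]}}

```text
time: 29.42
tcp_pos: [484.7, 108.9, 66.0]
orientation: [179.9, -0.1, 101.8]
contact_force: [-0.3, -0.1, -1.3]
width: 50.9
```

```bash
python3 -c "
from h import *
shot('scene','s31');fit2('s31',(470,190,26),100,[489,95,130,101,25],30,185,40);st()
"
```

```text
s31 1300 cost 1.26 foot [487.9  94.7 131.4] mouth [459.5 237.3  43.2] yaw,tilt [101.2  31.2] s 1.0 170.0
t 29.48 p [484.7 108.9  65.9] o [ 1.7988e+02 -7.0000e-02  1.0185e+02] F [ 0.3 -0.7 -1.3] T [-0.08 -0.03  0.05] w 51.0 j [-42.  18.  26. 122. -12.  41.   4.]
```

{"method": "arm_command", "body": {"deltas": [[[0, 0, -1.2], 0, 0.57], [[0, 0, -1.8], 0, 0.57], [[0, 0, -0.8], 0, 0.57], [[0, 0, 0], 0, 0.59], [[0, 0, 0], 0, 0.6], [[0, 0, 0], 0, 0.602], [[0, 0, 0], 0, 0.57]]}}

```text
time: 30.35
tcp_pos: [484.3, 108.7, 105.8]
orientation: [179.9, -0.1, 101.8]
contact_force: [-0.2, 0.1, -1.9]
width: 51.1
```

```bash
python3 -c "
from h import *
shot('scene','s32');fit2('s32',(470,180,26),100,[489,95,170,101,45],30,215,40);st()
"
```

```text
s32 1361 cost 1.14 foot [487.9  94.6 171. ] mouth [459.1 236.6  82. ] yaw,tilt [ 281.5 -211.6] s -3.0 170.0
t 30.4 p [484.3 108.7 105.8] o [ 1.7991e+02 -5.0000e-02  1.0184e+02] F [-1.6  1.4 -1. ] T [-0.06 -0.03  0.06] w 51.2 j [-43.  15.  27. 121.  -9.  46.   1.]
```

{"method": "arm_command", "body": {"deltas": [[[0, 0, 0], 0, 0.6], [[0, 0, 0], 0, 0.603], [[0, 0, 0], 0, 0.57]]}}

```text
time: 30.78
tcp_pos: [484.2, 108.6, 105.5]
orientation: [179.9, -0.0, 101.8]
contact_force: [-0.0, 0.2, -1.5]
width: 51.0
```

```bash
python3 -c "
from h import *
shot('scene','s33');fit2('s33',(470,180,26),100,[489,95,170,101,45],30,215,40);st()
"
```

```text
s33 1321 cost 1.21 foot [487.7  94.6 171.9] mouth [463.2 217.5  57. ] yaw,tilt [101.3  42.5] s -3.0 170.0
t 30.82 p [484.2 108.6 105.5] o [ 1.7994e+02 -4.0000e-02  1.0184e+02] F [-0.1 -0.4 -1. ] T [-0.06 -0.05  0.  ] w 51.2 j [-43.  15.  27. 121.  -9.  46.   1.]
```

{"method": "arm_command", "body": {"deltas": [[[0, 0, 0], 0, 0.6], [[0, 0, 0], 0, 0.603], [[0, 0, 0], 0, 0.57]]}}

```text
time: 31.2
tcp_pos: [484.2, 108.6, 105.6]
orientation: [179.9, -0.0, 101.8]
contact_force: [0.2, -0.3, -0.5]
width: 51.1
```

```bash
python3 -c "
from h import *
shot('scene','s34');fit2('s34',(470,170,26),100,[489,95,172,101,55],20,215,40);st()
"
```

```text
s34 1309 cost 1.25 foot [487.8  95.  172.1] mouth [464.4 212.2  51.1] yaw,tilt [101.3  45.3] s -5.0 171.0
t 31.25 p [484.2 108.6 105.6] o [ 1.7993e+02 -5.0000e-02  1.0184e+02] F [ 0.1 -0.9 -1. ] T [-0.05  0.    0.04] w 51.5 j [-43.  15.  27. 121.  -9.  46.   1.]
```

{"method": "arm_command", "body": {"deltas": [[[0, 0, 0], 0, 0.601], [[0, 0, 0], 0, 0.605], [[0, 0, 0], 0, 0.57]]}}

```text
time: 31.62
tcp_pos: [484.2, 108.6, 105.6]
orientation: [179.9, -0.0, 101.8]
contact_force: [0.3, 0.3, -1.2]
width: 51.2
```

```bash
python3 -c "
from h import *
shot('scene','s35');fit2('s35',(470,170,26),100,[489,95,172,101,60],20,215,40);st()
"
```

```text
s35 1151 cost 1.34 foot [488.7  95.6 173.3] mouth [474.2 166.1  19.3] yaw,tilt [101.6  64.9] s -5.0 172.0
t 31.68 p [484.2 108.6 105.6] o [ 1.7993e+02 -5.0000e-02  1.0183e+02] F [ 0.2 -0.2 -2.4] T [-0.01  0.03  0.05] w 51.3 j [-43.  15.  27. 121.  -9.  46.   1.]
```

{"method": "arm_command", "body": {"deltas": [[[0, 0, -0.6], 0, 0.57], [[0, 0, 0], 0, 0.59], [[0, 0, 0], 0, 0.601], [[0, 0, 0], 0, 0.605], [[0, 0, 0], 0, 0.57]]}}

```text
time: 32.3
tcp_pos: [484.3, 108.7, 112.1]
orientation: [179.9, -0.1, 101.8]
contact_force: [0.3, -0.5, -1.3]
width: 51.0
```

```bash
python3 -c "
from h import *
shot('scene','s36');fit2('s36',(475,130,26),100,[489,97,178,101,80],20,215,40);st()
im=cv2.imread('pics/s36.png');cv2.imwrite('pics/s36c.png',cv2.resize(im[60:230,220:400],None,fx=4,fy=4)[:680])
"
```

```text
s36 1047 cost 1.54 foot [489.1  96.  180.6] mouth [480.5 135.8  15.5] yaw,tilt [102.3  76.2] s -7.0 169.0
t 32.35 p [484.3 108.7 112.1] o [ 1.7992e+02 -6.0000e-02  1.0184e+02] F [-0.6 -0.2 -1.4] T [-0.02 -0.01 -0.02] w 51.3 j [-44.  14.  27. 120.  -9.  47.   1.]
```

View pics/s36c.png

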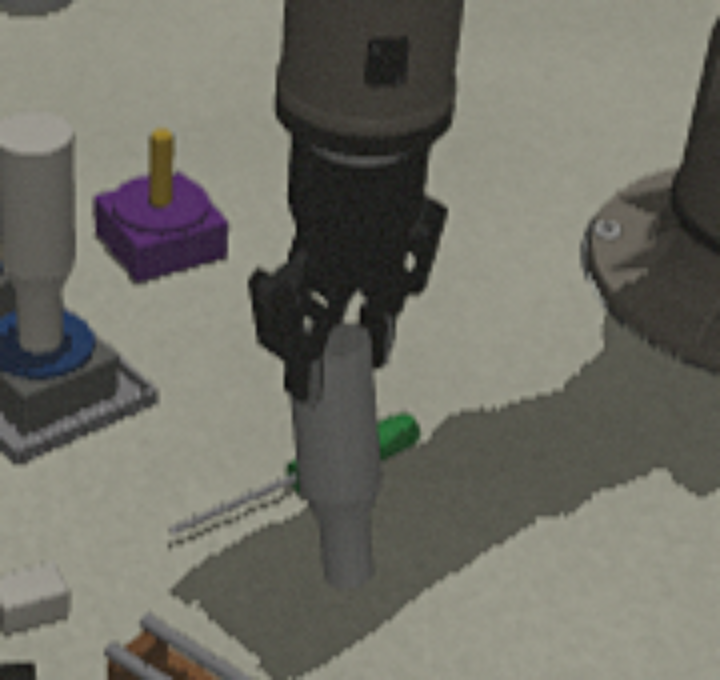

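{"method": "arm_command", "body": {"deltas": [[[0, 0, 0.3], 0, 0.57], [[0, 0, 0], 0, 0.59], [[0, 0, 0], 0, 0.602], [[0, 0, 0], 0, 0.606], [[0, 0, 0], 0, 0.57]]}}

```text
time: 32.98
tcp_pos: [484.2, 108.7, 108.8]
orientation: [179.9, -0.1, 101.8]
contact_force: [-1.0, -0.6, -0.2]
width: 50.8
```

```bash
python3 -c "
from h import *
shot('scene','s37');fit2('s37',(475,120,26),100,[489,97,178,101,80],20,215,40);st()
"
```

```text
s37 961 cost 1.85 foot [489.1  96.2 175.5] mouth [484.4 117.1   6.8] yaw,tilt [102.8  82.7] s -13.0 158.0
t 33.02 p [484.2 108.7 108.8] o [ 1.7993e+02 -5.0000e-02  1.0184e+02] F [ 0.6  0.2 -0.9] T [ 0.02  0.   -0.07] w 51.0 j [-43.  14.  27. 121.  -9.  47.   1.]
```

{"method": "arm_command", "body": {"deltas": [[[0, 0, 0], 0, 0.59], [[0, 0, 0], 0, 0.602], [[0, 0, 0], 0, 0.606], [[0, 0, 0], 0, 0.606], [[0, 0, 0], 0, 0.57]]}}

```text
time: 33.65
tcp_pos: [484.3, 108.8, 108.9]
orientation: [179.9, -0.1, 101.8]
contact_force: [-0.4, 0.0, 1.4]
width: 50.9
```

```bash
python3 -c "
from h import *
shot('scene','s38');fit2('s38',(475,120,26),100,[489,97,178,101,80],20,215,40);st()
im=cv2.imread('pics/s38.png');cv2.imwrite('pics/s38c.png',cv2.resize(im[60:230,220:400],None,fx=4,fy=4)[:680])
"
```

```text
s38 923 cost 1.89 foot [489.8  96.2 174.8] mouth [484.6 113.9   5.8] yaw,tilt [106.4  83.7] s -16.0 155.0
t 33.7 p [484.2 108.7 108.9] o [ 1.7993e+02 -6.0000e-02  1.0183e+02] F [-1.  -1.1  2.2] T [-0.03  0.21 -0.02] w 50.7 j [-43.  14.  27. 121.  -9.  47.   1.]
```

View pics/s38c.png

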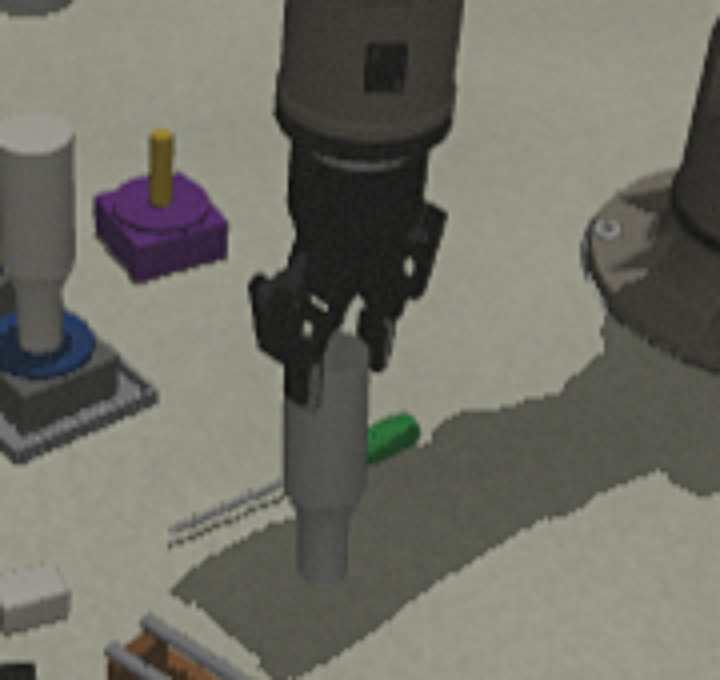

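```bash
python3 -c "
from h import *
for b in(60,75):
  for f in('s37','s38'):fit2(f,(475,115,26),45,[489,97,175,101,85],10,168,b)
"
```

```text
s37 831 cost 0.75 foot [487.1  97.2 172.2] mouth [485.5 116.5   3.3] yaw,tilt [94.7 83.4] s 7.0 165.0
s38 780 cost 0.76 foot [487.4  97.1 171.5] mouth [486.2 113.2   2.3] yaw,tilt [94.2 84.5] s 6.0 164.0
s37 594 cost 0.74 foot [487.1  97.2 171.2] mouth [485.2 116.8   2.3] yaw,tilt [95.5 83.3] s 6.0 164.0
s38 563 cost 0.72 foot [487.2  96.9 171.4] mouth [486.4 113.3   2.2] yaw,tilt [92.9 84.5] s 6.0 164.0
```

{"method": "arm_command", "body": {"deltas": [[[0, 0, 0], 0, 0.607], [[0, 0, 0], 0, 0.61], [[0, 0, 0], 0, 0.615], [[0, 0, 0], 0, 0.62], [[0, 0, 0], 0, 0.63]]}}

```text
time: 34.33
tcp_pos: [484.4, 108.8, 109.0]
orientation: [179.9, -0.1, 101.8]
contact_force: [-0.1, 0.1, -1.0]
width: 53.8
```

```bash
python3 -c "
from h import *
shot('scene','s39');st()
for b in(60,75):
  for f in('s39',):fit2(f,(475,115,26),45,[489,97,175,101,87],10,168,b)
"
```

```text
t 34.38 p [484.4 108.8 109. ] o [ 1.7990e+02 -6.0000e-02  1.0184e+02] F [-0.1 -0.1  0.4] T [-0.03 -0.02 -0.03] w 53.6 j [-43.  14.  27. 121.  -9.  47.   1.]
s39 786 cost 0.63 foot [483.9 116.3 171.5] mouth [486.8 113.6   1.6] yaw,tilt [137.5  91.3] s 3.0 161.0
s39 527 cost 0.67 foot [483.5 116.4 172. ] mouth [486.8 113.5   2. ] yaw,tilt [1938.  -268.5] s 4.0 162.0
```

{"method": "arm_command", "body": {"deltas": [[[0.3, 0, 0.4], 0, 0.65], [[0.2, 0, 0.4], 0, 0.65], [[0, 0, 0], 0, 0.65], [[0, 0, 0], 0, 0.55], [[0, 0, 0], 0, 0.5], [[0, 0, 0], 0, 0.5], [[0, 0, 0], 0, 0.5]], "newtons": 40}}

```text
time: 35.25
tcp_pos: [483.7, 114.2, 100.6]
orientation: [179.9, -0.1, 101.8]
contact_force: [-0.5, -0.3, 0.1]
width: 50.8
```

```bash
python3 -c "
from h import *
shot('scene','s40');st()
for b in(60,75):
  for f in('s40',):fit2(f,(475,115,26),45,[485,114,172,101,89],10,155,b)
im=cv2.imread('pics/s40.png');cv2.imwrite('pics/s40c.png',cv2.resize(im[60:230,220:400],None,fx=4,fy=4)[:680])
"
```

```text
t 35.3 p [483.7 114.2 100.6] o [ 1.7986e+02 -6.0000e-02  1.0184e+02] F [0.1 0.1 0.5] T [ 0.01 -0.07 -0.04] w 50.5 j [-44.  15.  27. 121. -10.  46.   1.]
s40 691 cost 0.59 foot [484.4 112.9 170.6] mouth [486.5 113.4   0.6] yaw,tilt [193.8  90.7] s 16.0 160.0
s40 377 cost 0.65 foot [483.9 112.8 173.9] mouth [486.9 113.4   3.9] yaw,tilt [10.1 89. ] s 19.0 108.0
```

View pics/s40c.png

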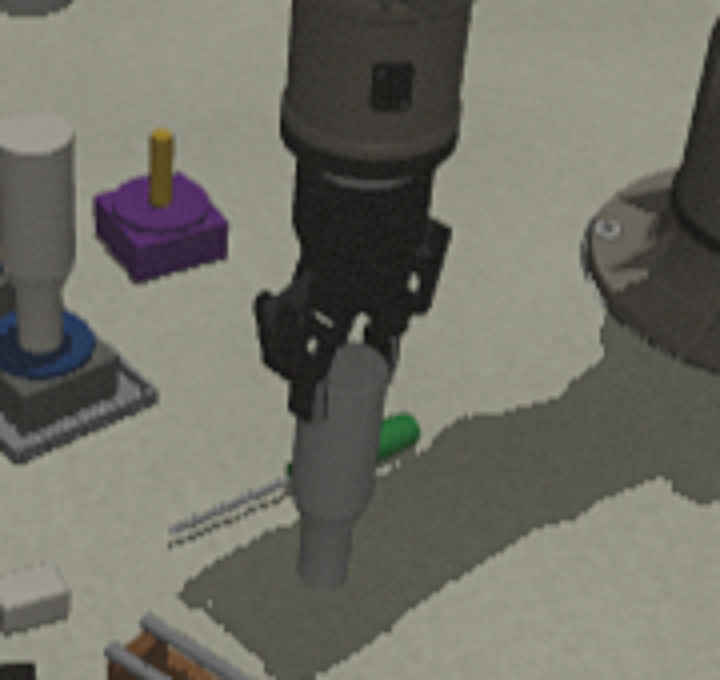

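{"method": "arm_command", "body": {"deltas": [[[0, 0, -1], 0, 0.5], [[0, 0, -2], 0, 0.5], [[0, 0, -2.5], 0, 0.5], [[0, 0, -2.5], 0, 0.5], [[0, 0, -2.5], 0, 0.5], [[0, 0, -2], 0, 0.5], [[0, 0, -1], 0, 0.5], [[0, 0, 0], 0, 0.5]], "newtons": 40}}

```text
time: 36.3
tcp_pos: [482.3, 112.7, 242.6]
orientation: [179.9, -0.0, 101.8]
contact_force: [-0.5, -0.6, -1.6]
width: 50.6
```

```bash
python3 -c "
from h import *
pts={}
for n in('top','scene'):
    d=np.load(f'pics/{n}0.npy');im=cv2.imread(f'pics/{n}0.png');P=cloud(n,d);hsv=cv2.cvtColor(im,cv2.COLOR_BGR2HSV)
    y=(hsv[...,0]>13)&(hsv[...,0]<34)&(hsv[...,1]>100)&(np.hypot(P[...,0]-577,P[...,1]+253)<30)&(P[...,2]>52)&(P[...,2]<115)
    Q=P[y]; pts[n]=Q
    def res(p,Q=Q):
        a=np.array([p[0],p[1],60.]);a/=np.linalg.norm(a);v=Q-[p[2],p[3],46];s=v@a;r=np.linalg.norm(v-np.outer(s,a),axis=1)
        # solid surface distance: side or cap
        side=np.abs(r-np.interp(s,[0,50,60],[9,9,7.5]));cap=np.abs(s-60)+np.clip(r-7.5,0,None)
        return np.r_[np.minimum(side,cap),(p[2]-579.3)/1.0*3,(p[3]+255.5)/1.0*3]
    o=least_squares(res,[-6,5,579,-255.5],loss='soft_l1');print(n,len(Q),o.x.round(1),'tip',o.x[2]+o.x[0],o.x[3]+o.x[1],o.cost/len(Q))
plan(450,-120,232,101.8,0.5,10)
"
```

```text
top 31 [  -8.     5.5  579.4 -255.8] tip 571.4190031010595 -250.34150482263067 0.8780134748796753
scene 99 [  -7.3    3.7  577.  -256.2] tip 569.7403868164731 -252.478015206992 1.1443148621202943
t 36.3 p [482.3 112.7 242.6] o [ 1.7993e+02 -3.0000e-02  1.0176e+02] F [-0.5 -0.6 -1.6] w 50.6 j [-47.   4.  28. 112.  -2.  64.  -6.]
[[[-2.21,-0.79,0.1],-0.0,0.5],[[-2.21,-0.79,0.1],-0.0,0.5],[[-2.21,-0.79,0.1],-0.0,0.5],[[-2.21,-0.79,0.1],-0.0,0.5],[[-2.21,-0.79,0.1],-0.0,0.5],[[-2.21,-0.79,0.1],-0.0,0.5],[[-2.21,-0.79,0.1],-0.0,0.5],[[-2.21,-0.79,0.1],-0.0,0.5],[[-2.21,-0.79,0.1],-0.0,0.5],[[-2.21,-0.79,0.1],-0.0,0.5]]
```

{"method": "arm_command", "body": {"deltas": [[[-1.5, -0.7, 0], 0, 0.5], [[-2.6, -0.9, 0], 0, 0.5], [[-2.6, -0.9, 0], 0, 0.5], [[-2.6, -0.9, 0], 0, 0.5], [[-2.6, -0.9, 0], 0, 0.5], [[-2.6, -0.9, 0], 0, 0.5], [[-2.6, -0.9, 0], 0, 0.5], [[-2.6, -0.7, 0], 0, 0.5], [[-2.6, -0.6, 0], 0, 0.5], [[-2.6, -0.5, 0], 0, 0.5]]}}

```text
time: 37.55
tcp_pos: [445.1, -162.9, 235.4]
orientation: [-179.3, -0.0, 101.6]
contact_force: [-0.3, 0.0, -1.4]
width: 50.8
```

```bash
python3 -c "
from h import *
plan(455,-245,236,101.8,0.5,6)
"
```

```text
t 37.55 p [ 445.1 -162.9  235.4] o [-1.7935e+02 -1.0000e-02  1.0159e+02] F [-0.3  0.  -1.4] w 50.8 j [-30.   2.  44. 115.  -2.  64.  26.]
[[[-1.37,-0.11,-0.01],-0.001,0.5],[[-1.37,-0.11,-0.01],-0.001,0.5],[[-1.37,-0.11,-0.01],-0.001,0.5],[[-1.37,-0.12,-0.01],-0.001,0.5],[[-1.37,-0.12,-0.01],-0.001,0.5],[[-1.37,-0.12,-0.01],-0.001,0.5]]
```

{"method": "arm_command", "body": {"deltas": [[[-1.4, 0, 0], 0, 0.5], [[-1.6, 0.3, 0], 0, 0.5], [[-1.4, 0.8, 0], 0, 0.5], [[-0.6, 1.5, 0], 0, 0.5], [[0, 2.0, 0], 0, 0.5], [[0.2, 2.0, 0], 0, 0.5], [[0.2, 1.5, 0], 0, 0.5], [[0, 0.6, 0], 0, 0.5], [[0, 0, 0], 0, 0.5]]}}

```text
time: 38.67
tcp_pos: [533.7, -199.2, 228.8]
orientation: [-178.8, -0.1, 101.0]
contact_force: [-0.1, 0.6, -0.6]
width: 51.1
```

```bash
python3 -c "
from h import *
plan(568.5,-250,236,101.8,0.5,4)
"
```

```text
t 38.67 p [ 533.7 -199.2  228.8] o [-1.7881e+02 -1.1000e-01  1.0102e+02] F [-0.1  0.6 -0.6] w 51.1 j [-23.  17.  45. 104. -12.  65.  38.]
[[[-1.41,0.61,-0.19],-0.003,0.5],[[-1.41,0.6,-0.19],-0.003,0.5],[[-1.42,0.6,-0.19],-0.003,0.5],[[-1.42,0.59,-0.19],-0.003,0.5]]
```

{"method": "arm_command", "body": {"deltas": [[[-1.8, 0.4, 0], -0.004, 0.5], [[-1.8, 0.6, 0], -0.004, 0.5], [[-1.4, 0.7, 0], -0.004, 0.5], [[-0.5, 0.5, 0], 0, 0.5], [[0, 0, 0], 0, 0.5]]}}

```text
time: 39.3
tcp_pos: [565.4, -250.3, 228.7]
orientation: [-178.8, -0.2, 101.7]
contact_force: [-0.1, 0.2, -1.4]
width: 50.6
```

```bash
python3 -c "
from h import *
shot('scene','s41');st()
im=cv2.imread('pics/s41.png');cv2.imwrite('pics/s41c.png',cv2.resize(im[20:180,130:280],None,fx=4.5,fy=4.5)[:720])
fit2('s41',(570,-250,26),45,[570,-250,300,101,89],132,270,50)
print(proj('scene',(571,-251,106)),proj('scene',(579,-255.5,46)))
"
```

```text
t 39.35 p [ 565.2 -250.2  228.7] o [-178.83   -0.2   101.71] F [ 0.1  0.1 -1.1] T [ 0.    0.01 -0.03] w 51.1 j [-16.  22.  45.  98. -16.  67.  45.]
s41 659 cost 0.84 foot [ 567.3 -251.9  298.7] mouth [ 566.2 -250.8  128.7] yaw,tilt [-45.1  90.5] s 29.0 167.0
[209.65457931 107.48952748] [207.70534283 124.49041022]
```

View pics/s41c.png

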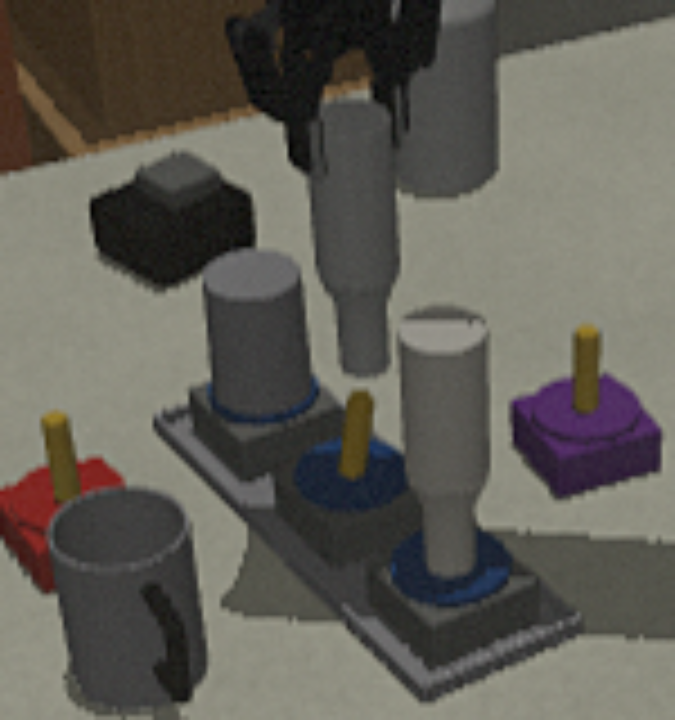

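{"method": "arm_command", "body": {"deltas": [[[-0.18, 0.4, 0], 0, 0.5], [[0, 0, 0.8], 0, 0.5], [[0, 0.03, 0.8], 0, 0.5], [[0, 0, 0], 0, 0.5]]}}

```text
time: 39.85
tcp_pos: [569.3, -249.6, 211.2]
orientation: [-178.8, -0.3, 101.8]
contact_force: [-0.2, -0.3, -1.4]
width: 50.7
```

```bash
python3 -c "
from h import *
shot('scene','s42');st()
im=cv2.imread('pics/s42.png');cv2.imwrite('pics/s42c.png',cv2.resize(im[60:140,170:250],None,fx=7.5,fy=7.5,interpolation=cv2.INTER_CUBIC))
fit2('s42',(570,-250,26),45,[570,-250,290,101,89],120,262,50)
"
```

```text
t 39.9 p [ 569.5 -249.8  211.6] o [-178.84   -0.25  101.77] F [ 0.  -0.9 -0.7] T [-0.02 -0.01  0.02] w 50.7 j [-15.  24.  44.  99. -17.  66.  46.]
s42 680 cost 0.87 foot [ 571.7 -250.7  281.9] mouth [ 569.9 -250.7  111.9] yaw,tilt [177.7  89.4] s 20.0 162.0
```

View pics/s42c.png

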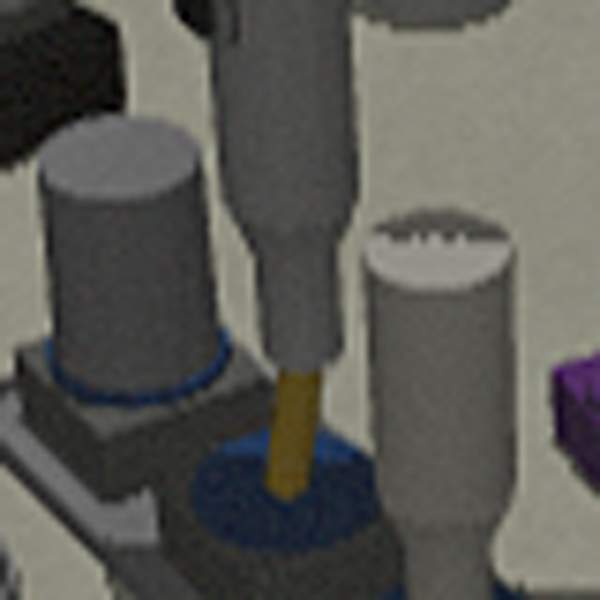

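{"method": "arm_command", "body": {"deltas": [[[0, 0.02, 0.4], 0, 0.5], [[0, 0, 0.4], 0, 0.5], [[0, 0.02, 0.4], 0, 0.5], [[0, 0, 0], 0, 0.5]]}}

```text
time: 40.4
tcp_pos: [569.7, -249.8, 198.9]
orientation: [-178.9, -0.2, 101.8]
contact_force: [0.5, 0.2, -1.3]
width: 50.6
```

```bash
python3 -c "
from h import *
shot('scene','s43');st()
im=cv2.imread('pics/s43.png');cv2.imwrite('pics/s43c.png',cv2.resize(im[60:140,170:250],None,fx=7.5,fy=7.5,interpolation=cv2.INTER_CUBIC))
"
```

```text
t 40.45 p [ 569.7 -249.8  199.1] o [-178.87   -0.23  101.77] F [ 0.5  0.3 -2. ] T [ 0.01 -0.07 -0.05] w 51.3 j [-15.  24.  44. 100. -18.  64.  46.]
```

View pics/s43c.png

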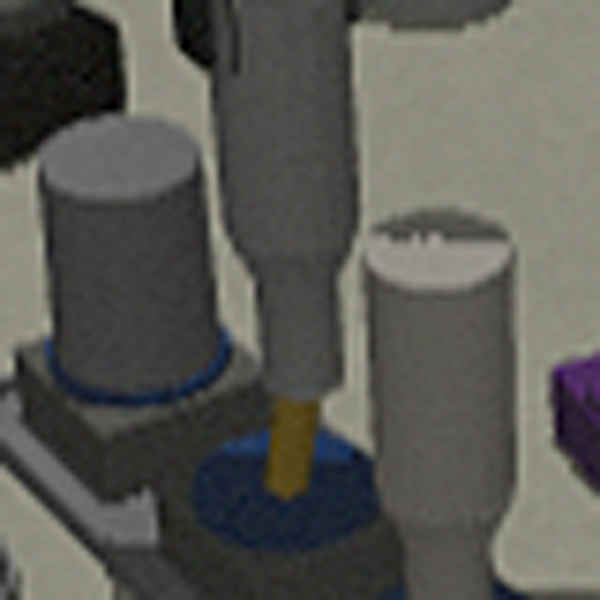

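{"method": "arm_command", "body": {"deltas": [[[-0.05, 0.07, 0.4], 0, 0.5], [[-0.05, 0.07, 0.4], 0, 0.5], [[-0.05, 0.07, 0.4], 0, 0.5], [[-0.05, 0.07, 0.4], 0, 0.5], [[-0.05, 0.07, 0.4], 0, 0.5], [[0, 0, 0], 0, 0.5]]}}

```text
time: 41.2
tcp_pos: [573.5, -251.8, 177.6]
orientation: [-178.9, -0.2, 101.8]
contact_force: [0.3, 0.5, -1.8]
width: 50.9
```

```bash
python3 -c "
from h import *
st()"
```

```text
t 41.2 p [ 573.5 -251.8  177.6] o [-178.86   -0.23  101.77] F [ 0.3  0.5 -1.8] T [-0.05 -0.02  0.03] w 50.9 j [-14.  26.  43. 100. -19.  62.  47.]
```

{"method": "arm_command", "body": {"deltas": [[[-0.05, 0.06, 0.4], 0, 0.5], [[-0.05, 0.06, 0.4], 0, 0.5], [[-0.05, 0.06, 0.4], 0, 0.5], [[-0.05, 0.06, 0.4], 0, 0.5], [[-0.05, 0.06, 0.4], 0, 0.5], [[0, 0, 0], 0, 0.5]]}}

```text
time: 41.95
tcp_pos: [575.5, -253.9, 155.8]
orientation: [-178.7, -0.3, 101.7]
contact_force: [-2.1, -0.1, -3.6]
width: 50.7
```

```bash
python3 -c "
from h import *
shot('scene','s44');st()
im=cv2.imread('pics/s44.png');cv2.imwrite('pics/s44c.png',cv2.resize(im[60:140,170:250],None,fx=7.5,fy=7.5,interpolation=cv2.INTER_CUBIC))
fit2('s44',(575,-252,26),45,[575,-252,228,101,89],62,205,50)
"
```

```text
t 42.0 p [ 575.5 -253.9  155.9] o [-178.75   -0.27  101.74] F [-2.8 -0.4 -3.1] T [-0.06  0.69 -0.04] w 50.6 j [-13.  28.  42. 101. -20.  60.  48.]
s44 622 cost 0.88 foot [ 578.2 -255.2  226.7] mouth [ 575.5 -254.7   56.7] yaw,tilt [169.7  89.1] s 21.0 164.0
```

View pics/s44c.png

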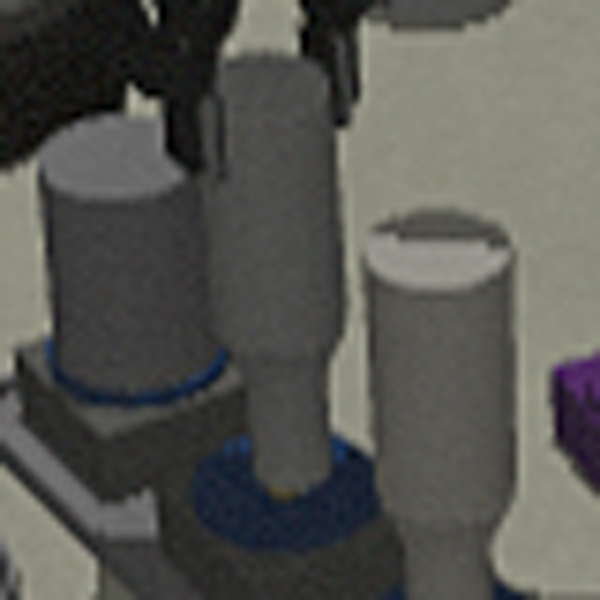

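{"method": "arm_command", "body": {"deltas": [[[-0.03, 0.08, 0.3], 0, 0.5], [[-0.02, 0.08, 0.3], 0, 0.5], [[0, 0.06, 0.2], 0, 0.5], [[0, 0, 0], 0, 0.5]]}}

```text
time: 42.5
tcp_pos: [577.5, -254.2, 147.5]
orientation: [-178.7, -0.3, 101.7]
contact_force: [-3.4, -0.9, -1.1]
width: 50.6
```

```bash
python3 -c "
from h import *
st()"
```

```text
t 42.5 p [ 577.5 -254.2  147.5] o [-178.73   -0.27  101.73] F [-3.4 -0.9 -1.1] T [-0.14  1.01  0.02] w 50.6 j [-13.  28.  42. 101. -21.  60.  48.]
```

{"method": "arm_command", "body": {"deltas": [[[0, 0.02, 0.15], 0, 0.5], [[0, 0, 0.15], 0, 0.5], [[0, 0, 0], 0, 0.5]]}}

```text
time: 42.88
tcp_pos: [578.5, -255.1, 146.6]
orientation: [-178.9, -0.2, 101.7]
contact_force: [-3.9, 1.1, -3.5]
width: 50.5
```

```bash
python3 -c "
from h import *
shot('scene','s45');st()
im=cv2.imread('pics/s45.png');cv2.imwrite('pics/s45c.png',cv2.resize(im[60:140,170:250],None,fx=7.5,fy=7.5,interpolation=cv2.INTER_CUBIC))
fit2('s45',(577,-254,26),45,[575,-252,218,101,89],55,195,50)
"
```

```text
t 42.92 p [ 578.5 -255.   146.5] o [-178.87   -0.21  101.71] F [-3.9  0.8  3.8] T [0.17 1.35 0.  ] w 50.6 j [-13.  28.  41. 101. -21.  60.  48.]
s45 608 cost 0.93 foot [ 580.9 -256.5  217.2] mouth [ 577.9 -255.1   47.2] yaw,tilt [155.4  88.9] s 22.0 162.0
```

View pics/s45c.png

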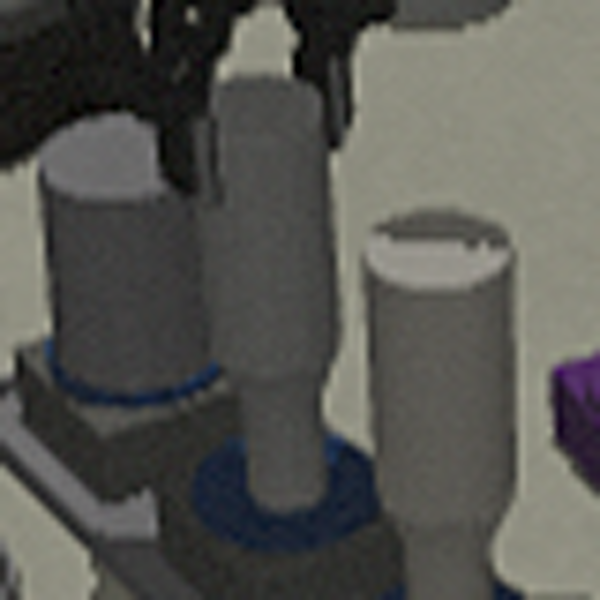

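{"method": "arm_command", "body": {"deltas": [[[0, 0, 0.15], 0, 0.5], [[0, 0, 0.1], 0, 0.5], [[0, 0, 0.1], 0, 0.5]]}}

```text
time: 43.3
tcp_pos: [579.4, -256.4, 146.3]
orientation: [-179.1, -0.1, 101.7]
contact_force: [-7.1, 1.7, 16.4]
width: 50.8
```

```bash
python3 -c "
from h import *
st()"
```

```text
t 43.3 p [ 579.4 -256.4  146.3] o [-1.7907e+02 -1.3000e-01  1.0167e+02] F [-7.1  1.7 16.4] T [ 0.28  2.26 -0.02] w 50.8 j [-12.  29.  41. 101. -21.  59.  48.]
```

{"method": "arm_command", "body": {"deltas": [[[0, 0, 0], 0, 0.6], [[0, 0, 0], 0, 0.615], [[0, 0, 0], 0, 0.64], [[0, 0, 0], 0, 0.7], [[0, 0, 0], 0, 0.85], [[0, 0, 0], 0, 0.85], [[0, 0, 0], 0, 0.85]], "newtons": 20}}

```text
time: 44.18
tcp_pos: [581.4, -256.0, 146.6]
orientation: [-179.2, -0.1, 101.7]
contact_force: [0.5, -0.2, 0.6]
width: 72.7
```

```bash
python3 -c "
from h import *
shot('scene','s46');st()
fit2('s46',(577,-254,26),45,[578,-255,216,101,89],55,195,50)
"
```

```text
t 44.23 p [ 581.4 -256.   146.6] o [-1.7924e+02 -6.0000e-02  1.0173e+02] F [ 0.2  0.6 -0. ] T [-0.03 -0.07  0.02] w 72.3 j [-12.  29.  41. 101. -21.  59.  48.]
s46 611 cost 0.85 foot [ 576.8 -255.9  216.5] mouth [ 576.7 -255.8   46.5] yaw,tilt [161.8  89.9] s 22.0 161.0
```

{"method": "arm_command", "body": {"deltas": [[[0, -0.3, -0.5], 0, 0.85], [[0, 0, -1.5], 0, 0.85], [[0, 0, -2.5], 0, 0.9], [[0, 0, -3], 0, 0.9], [[0, 0, -3], 0, 0.9], [[0, 0, -2], 0, 0.9], [[0, 0, 0], 0, 0.9], [[0, 0, 0], 0, 0.9]]}}

```text
time: 45.22
tcp_pos: [579.7, -257.5, 281.7]
orientation: [-179.4, 0.0, 101.6]
contact_force: [-0.1, 0.5, 0.0]
width: 77.3
```

```bash
python3 -c "
from h import *
shot('scene','s47');st()
im=cv2.imread('pics/s47.png');cv2.imwrite('pics/s47c.png',cv2.resize(im[20:300,90:350],None,fx=2.6,fy=2.6)[:600])
fit2('s47',(577,-254,26),45,[578,-255,216,101,89],55,210,50)
"
```

```text
t 45.27 p [ 579.7 -257.6  281.7] o [-1.7943e+02  3.0000e-02  1.0163e+02] F [ 0.7 -0.2 -0.7] T [ 0.03 -0.05  0.11] w 76.7 j [-16.  21.  45.  93. -15.  73.  44.]
s47 708 cost 0.98 foot [ 577.6 -255.6  217.7] mouth [ 577.2 -255.4   47.7] yaw,tilt [158.7  89.8] s 8.0 163.0
```

View pics/s47c.png

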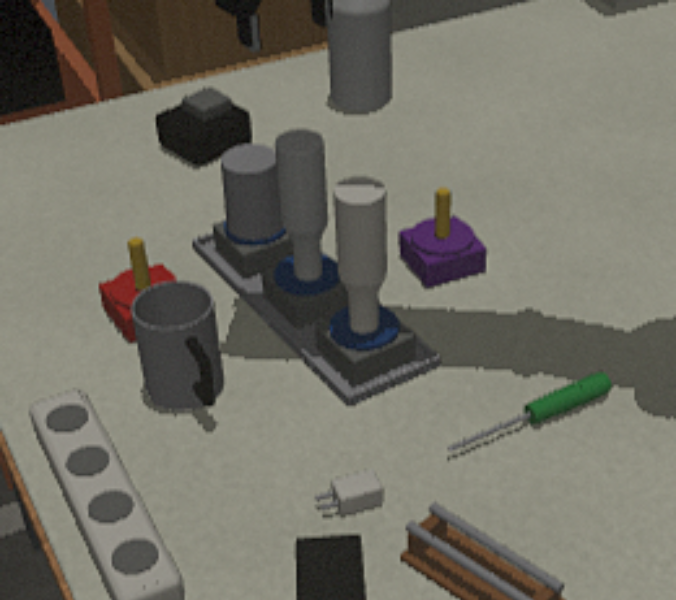

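```bash
python3 -c "
from h import *
a=cv2.cvtColor(cv2.imread('pics/scene0.png'),cv2.COLOR_BGR2GRAY);b=cv2.cvtColor(cv2.imread('pics/s47.png'),cv2.COLOR_BGR2GRAY)
for nm,(u,v,w,h) in dict(charger=(208,202,34,20),screw=(260,160,70,38),white=(214,86,30,60),cup=(174,76,26,40),jug=(138,126,40,55),cap=(320,296,26,24),brick=(200,222,34,60)).items():
    t=a[v:v+h,u:u+w];s=b[v-8:v+h+8,u-8:u+w+8];r=cv2.matchTemplate(s,t,cv2.TM_CCOEFF_NORMED);print(nm,cv2.minMaxLoc(r)[1],np.array(cv2.minMaxLoc(r)[3])-8)
"
```

```text
charger 0.9963746666908264 [0 0]
screw 0.7981033325195312 [0 0]
white 0.8955515623092651 [0 0]
cup 0.8313835859298706 [0 0]
jug 0.9850424528121948 [0 0]
cap 0.9971656799316406 [0 0]
brick 0.9972478747367859 [0 0]
```

Nothing else has moved. Handing in.

```bash
python3 -c "
from h import *
print(env.sign_off());st()"
```

```text
the job is handed in; nothing more can be done
None
the job is handed in; nothing more can be done
```

The aluminium bottle now stands upside down on the empty middle peg, with its mouth on the block, and I handed the job in at about 45 s. On the way I dropped the bottle twice onto the bench.

**What I did:** The moves can't tilt the tool. So I gripped the bottle near its foot, loosened the grip in small pulses so it swung mouth-down, and stood it on the bench to straighten it. I then regripped it, carried it to the leaning peg and lowered it until it was firmly home. The push was about 16 N before I let go.

**Last checks:**
- **Bottle:** it stands within about 0.2° of vertical. The mouth measures 47.7 mm high in the last picture and 46.5 mm just after release, against 46 mm expected. The gripper is clear above it and feels no force.
- **Other things on the bench:** comparing first and last pictures showed no shift for the charger, screwdriver, white bottle, cup, jug, cap or power brick. The match was weaker for the screwdriver, cup and white bottle (0.80 to 0.90), probably because of shadows and the bottle now standing beside them. I did not compare the red and purple look-alikes.

**What went wrong or disagreed:**
- **Drops:** the first drop came during the first try at turning the bottle, above the cradle; it landed between the charger and the screwdriver. The second came above clear bench. I picked it up again both times.
- **Tool height:** the reported TCP height read about 41 mm lower than the fingertips seen in the camera. I went by the camera, and the grasps and the seating agreed with it.

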